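Set a rocking display plinth firm and stock it with lanterns

ROBOT

A 6-joint arm with a two-finger parallel gripper is mounted at the origin on the work surface. World frame = base frame: x ahead of the robot, y to its left, z up, the work surface at z = 0. Lengths are in m, angles in rad, forces in N, time in s.
With the tool pointing down it reaches from about 0.35 to 0.975 m from the base axis. Payload 4.9 kg.
Tool frame: the origin (TCP) lies on the centre line of the jaws, within the pads' length; the fingertips stand 17 mm ahead of it and the grasp point (between the pads) lies 2 mm behind it; x points along the fingers, y is the direction in which the jaws open and shut, and the axes are right-handed (so a half turn about x gives the same grasp; the last joint's range is limited). The gripper opens to 85 mm and grips with 20 to 120 N. Pads are 22 mm wide; open, the fingers measure 114 mm over their backs; the gripper's body (76 mm by 85 mm) begins 54 mm behind the grasp point. The pads swing forward as they close: fully open they stand 13 mm farther back than shut.
Start: joints at [-1.233, 0.053, 1.613, -0, 1.476, -0.119], TCP at [0.276, -0.561, 0.248] pointing down, gripper open.
Joint ranges: [-3.01, 3.01], [-1.01, 2.22], [0.06, 2.58], [-1.02, 4.17], [0.09, 2.62], [-3.14, 3.14]. Speed limits (rad/s): [2.57, 2.57, 3.14, 3.14, 3.14, 3.14].

INTERFACE

Orientations are given as a unit quaternion [w, x, y, z].
In Python, from plant import status, viewer, manip gives the robot as it stands.
- The arm moves only by the tool drive_tool, never from a script. Its argument "plan" is a list of rows, each a list of 4 numbers: the shift along the tool's x, y, z in m, then the turn about the tool's x in units of 8 degrees (1.0 is 8 degrees). A call has 1 to 12 rows; each row is the pose to reach, as a shift and turn from the pose commanded when the call began, along the tool's axes at that moment; what a row does not reach only later rows make up. A row lasts 1/10 s, in which the tool goes at most 50 mm and 8.59 degrees, less where a joint would pass 70% of its speed; a pose out of reach is approached as far as the arm can. A call with a gripper value outside its range is refused whole. "fingers" is the finger opening in m, from 0 to 0.0854, set as the call begins (left out, the last holds). The fingers move at their own pace and stop on an object; the grip force is fixed at half the most. Time passes only in rows, so rows that repeat a pose let the fingers close. It gives the time, the measured TCP pose, the force and the opening at its end, in the units of the state.
- status.state(): the state, without advancing time (a new reading comes with each control period).
- viewer.grab_frame(name): name is "side" or "top"; returns the picture (420x560x3 uint8, blue, green, red); there is no depth.
- viewer.calibration(name): a dict with "vfov" (degrees; the focal length in pixels is half the picture's height over the tangent of half this angle, whatever the lens; pixels are square), "cx", "cy" (the principal point, pixels), "k1" (the pictures are not rectified: a ray, as slopes to the right and down, at radius r is drawn at 1 + k1 r^2 times it, then the intrinsics apply), "rvec" (rotation vector, rad) and "tvec" (3), from world to camera coordinates, as OpenCV has them. Camera axes: x right, y down, z forward; pixel columns grow to the right and rows downward; lengths in m; the calibration is good to about 2 mm. A picture is of the moment at which its call begins. calibration takes no time and is no camera call.
- manip.job_done(): hands the job in, once; it reports no verdict.
The state is a dict: "time": time; "joint_pos": joint angles; "joint_vel": joint speeds; "joint_efforts": joint torques, N m; "tool_pos": TCP position; "tool_rot": TCP orientation; "contact_force": force on the tool from outside, world axes, zero at the start; "ft_torque": the same for the moment, N m; "gripper_width": opening from 0.0 (shut) to 1.0 (fully open).
Only numpy, scipy, OpenCV 4.12 (cv2) and the standard library are available. Lean on these libraries where they do the work, as an engineer would, in place of code of your own. Each camera call takes 0.05 s, during which the arm holds its last target. There are 200 camera calls.

TASK

The granite display plinth rocks: screw its two hand-wheel feet (down where a foot is too short, back up where it is too long) until the empty plinth stands level and firm on all four feet. Only then stand every squat gold-lidded lantern upright on the slab, and the orange price card upright along the slab's far edge, facing the shoppers. Leave the other goods on the stall where they are.

Things in the scene. Friction and masses are not known exactly. Their poses are not given: they have to be found in the camera images.
- plinth: Display plinth, a heavy (about 4 kg) loose stand that rocks: dark granite slab 250 (its x) x 236 (its y) x 18 mm on a steel frame, on four rubber feet. Origin: under the slab's centre, at the soles of its plain feet; z up; x points away from the robot, to the shoppers' side (far edge). Black hand-wheels screw the two feet on the robot's side; the two far feet are plain, of fixed length.
- slab_top (a point): Centre of the slab's top face, 66 mm above the table when the plinth is level; x, y, z as the plinth's.
- wheel_left_mid (a point): Centre (half-way up) of the left screw foot's ribbed hand-wheel (plinth's x -95, y +165 mm): 40 mm in diameter, 24 mm high, free all round (slab's end 47 mm from its axis, steel ear below). Wheel, spindle and foot rise and sink as one piece; with the foot at its right length this centre is 22 mm above the slab's top face, 88 mm above the sole.
- wheel_left (a joint): Turn of the left hand-wheel, rad. 0: foot as long as the fixed feet (level, firm). Grows clockwise seen from above, which screws the foot DOWN, 10 mm a turn (1.59 mm per rad). Negative: foot too short, wheel stands too high; positive: too long, wheel too low. Limits +-6.6 rad; stays where it is left; turns with about 0.1 N m. A white mark on top shows the turn.
- wheel_right_mid (a point): Centre of the right screw foot's hand-wheel (plinth's x -95, y -165 mm); sizes and heights as the left one.
- wheel_right (a joint): Turn of the right hand-wheel, rad; zero, direction and pitch as the left one.
- foot_left: Left screw foot: spindle with a soft rubber sole 44 mm in diameter, carrying the wheel. Origin: centre of the sole's underside. Soles give about 0.6 mm under the plinth's weight, so a foot some 1 mm out still bears.
- foot_right: Right screw foot, the same.
- rear_left: Left plain foot (plinth's x +95, y +165 mm), fixed length, sole as the others. Origin: centre of the sole's underside.
- rear_right: Right plain foot (plinth's x +95, y -165 mm), the same.
- price_card_mid (a point): Price card, half-way up: upright orange panel 70 mm wide (its y), 10 mm thick (its x), 100 mm high with white paper fields, in a wooden block 36 (x) x 80 (y) x 14 mm; 114 mm high in all, 130 g. The point lies 57 mm above its underside; x is square to the panel. Both faces are alike.
- jar1_mid (a point): Squat teal glass lantern with a flat gold lid, half-way up (61.5 mm above its underside); absent in some starts. Belly 72 mm in diameter, foot 66 mm; weight low down; neck 47 mm at 80 to 98 mm; lid 54 mm in diameter from 98 to 123 mm above the underside (its top). 0.27 to 0.47 kg; z is its axis.
- jar2_mid (a point): Squat purple glass lantern with a flat gold lid, half-way up (61.5 mm above its underside); absent in some starts. Belly 72 mm in diameter, foot 66 mm; weight low down; neck 47 mm at 80 to 98 mm; lid 54 mm in diameter from 98 to 123 mm above the underside (its top). 0.27 to 0.47 kg; z is its axis.
- jar3_mid (a point): Squat dark red glass lantern with a flat gold lid, half-way up (61.5 mm above its underside); absent in some starts. Belly 72 mm in diameter, foot 66 mm; weight low down; neck 47 mm at 80 to 98 mm; lid 54 mm in diameter from 98 to 123 mm above the underside (its top). 0.27 to 0.47 kg; z is its axis.
- jar4_mid (a point): Squat yellow-green glass lantern with a flat gold lid, half-way up (61.5 mm above its underside); absent in some starts. Belly 72 mm in diameter, foot 66 mm; weight low down; neck 47 mm at 80 to 98 mm; lid 54 mm in diameter from 98 to 123 mm above the underside (its top). 0.27 to 0.47 kg; z is its axis.
- tall_lantern1: Bystander, loose, to be left where it is: clear glass lantern with gold foot and gold dome, 94 mm in diameter, 242 mm tall. Origin under its centre.
- tall_lantern2: Bystander, loose, to be left where it is: another such tall clear lantern. Origin under its centre.
- ribbon_spool: Bystander, loose, to be left where it is: red ribbon spool lying flat, 92 mm in diameter, 32 mm high. Origin under its centre.
- refill: Bystander, loose, to be left where it is: white candle refill with a red cap, 56 mm in diameter, 130 mm tall. Origin under its centre.
- marker: Bystander, loose, to be left where it is: white marker pen with a blue cap, 130 mm long, lying. Origin under its centre.
- label_gun: Bystander, loose, to be left where it is: yellow and black label gun, 160 mm long, lying. Origin under its centre.
Not all that is in view belongs to the job. There is more than one size of the part that bears jar3_mid; the job needs the middle-sized.

How it is judged:
On the way:
1. The plinth, with nothing set on it yet and the hand off it, stands level (within 0.010 rad) and bears on all four feet (over 1.5 N each) (angle between plinth's own z axis and vertical below 0.01 rad and contact force between each of foot_left, foot_right, rear_left, rear_right and anything else above 1.5 N and contact force between the fingers and plinth below 0.1 N and height (world z) of each of jar1_mid, jar2_mid, jar3_mid, jar4_mid, price_card_mid below 0.1 m), for 0.5 s.
At the end, for the whole second after the job is handed in: Plinth at rest, level within 0.010 rad, each foot on the table with over 1.5 N. Each lantern present and the card upright (0.08 rad) on the slab, centres within 115 mm (x) and 110 mm (y) of its centre; the card over 60 mm from it towards the far edge and within 0.35 rad of parallel to that edge (angle between plinth's own z axis and vertical below 0.01 rad and contact force between each of foot_left, foot_right, rear_left, rear_right and anything else above 1.5 N and x of jar1_mid in the frame of plinth between -0.115 and 0.115 m and y of jar1_mid in the frame of plinth between -0.11 and 0.11 m and z of jar1_mid in the frame of plinth between 0.1195 and 0.1355 m and angle between each of jar1_mid, jar2_mid, jar3_mid, jar4_mid, price_card_mid's own z axis and vertical below 0.08 rad and x of jar2_mid in the frame of plinth between -0.115 and 0.115 m and y of jar2_mid in the frame of plinth between -0.11 and 0.11 m and z of jar2_mid in the frame of plinth between 0.1195 and 0.1355 m and x of jar3_mid in the frame of plinth between -0.115 and 0.115 m and y of jar3_mid in the frame of plinth between -0.11 and 0.11 m and z of jar3_mid in the frame of plinth between 0.1195 and 0.1355 m and x of jar4_mid in the frame of plinth between -0.115 and 0.115 m and y of jar4_mid in the frame of plinth between -0.11 and 0.11 m and z of jar4_mid in the frame of plinth between 0.1195 and 0.1355 m and x of price_card_mid in the frame of plinth between 0.06 and 0.115 m and y of price_card_mid in the frame of plinth between -0.11 and 0.11 m and z of price_card_mid in the frame of plinth between 0.115 and 0.131 m and angle between the x axis of price_card_mid and the x axis of plinth, either way round below 0.35 rad and linear speed of plinth below 0.01 m/s and angular speed of plinth below 0.05 rad/s); the robot touches nothing.
It fails at once if A bystander is shoved or lifted more than 40 mm from its place (distance of any of tall_lantern1, tall_lantern2, ribbon_spool, refill, marker, label_gun from where it was at the start of the episode above 0.04 m).
Of jar1, jar2, jar3, jar4 only 3 to 4 are there at a start; the rules pass over those that are not, and their reading is None.
At some moment in a run one of jar1, jar2, jar3, jar4 may be knocked a few centimetres aside while the robot is not near it.
Once in a run the grip may slacken for a moment while it holds something.
It also fails if it takes over 210 s, if anything falls off the work surface, if the arm or the gripper's body presses on something with over 40 N, if the wrist force passes 120 N, or if a joint passes its speed limit or range.

## Working session

There is one attempt and no reset: what is moved stays moved. The work goes in short steps, Python scripts to look and compute and a tool call to move; the robot and the scene stay as the last step left them, time stands still between calls to the robot, and variables do not carry over. Pictures are saved under pics/ and viewed, about 12 in all and at most 16, crops included, and the job is handed in when it is done.

Besides the shell and the picture viewer there is one more tool, called after "Request:" as a command line: name --pt "numbers of a row" for each row, then --argument value for the rest. drive_tool: Moves the arm, as the interface text tells. Its arguments: {"type":"object","properties":{"plan":{"type":"array","items":{"type":"array","items":{"type":"number"}}},"fingers":{"type":"number"}},"required":["plan"]}

```bash
mkdir -p pics; cat > h.py <<'E'
import numpy as np, cv2
from plant import status, viewer, manip
def cal(n):
    c=viewer.calibration(n); f=210/np.tan(np.radians(c["vfov"])/2)
    R=cv2.Rodrigues(np.array(c["rvec"],float))[0]; t=np.array(c["tvec"],float).ravel()
    return c,f,R,t
def ray(n,u,v):
    c,f,R,t=cal(n); d=np.array([(u-c["cx"])/f,(v-c["cy"])/f]); s=d.copy()
    for _ in range(30): s=d/(1+c["k1"]*(s@s))
    return -R.T@t, R.T@np.array([s[0],s[1],1])
def onz(n,u,v,z):
    o,d=ray(n,u,v); return o+d*(z-o[2])/d[2]
def proj(n,p):
    c,f,R,t=cal(n); q=R@np.array(p,float)+t; s=q[:2]/q[2]; s=s*(1+c["k1"]*(s@s))
    return np.array([s[0]*f+c["cx"],s[1]*f+c["cy"]])
def tri(u1,u2):
    o1,d1=ray("side",*u1); o2,d2=ray("top",*u2)
    k=np.linalg.lstsq(np.c_[d1,-d2],o2-o1,rcond=None)[0]; a=o1+d1*k[0]; b=o2+d2*k[1]
    return (a+b)/2,np.linalg.norm(a-b)
def grab(n,name=None):
    im=viewer.grab_frame(n)
    if name: cv2.imwrite("pics/"+name+".png",im)
    return im
E
python3 - <<'E'
from h import *
for n in("side","top"):
    im=grab(n,n+"0"); cv2.imwrite(f"pics/{n}0b.png",cv2.resize(im,(800,600),interpolation=cv2.INTER_CUBIC))
    c,f,R,t=cal(n); print(n,f,c["k1"],-R.T@t,R[2])
s=status.state();print(s)
E
```

```text
side 460.96289439240644 -0.15829223544587945 [-0.00925017  0.7975067   0.95415346] [ 0.4019922 -0.6057266 -0.6866568]
top 470.75807033914185 -0.11522770962717754 [ 0.26054382 -0.01470661  1.35452069] [ 0.19142733  0.02273361 -0.98124348]
{'time': 0.1, 'joint_pos': array([-1.23299582e+00,  5.32770176e-02,  1.61413834e+00,  5.05012605e-06,
        1.47595415e+00, -1.18985138e-01]), 'joint_vel': array([-0.00025523, -0.00217957, -0.00119493, -0.00176977,  0.00046615,
        0.00054136]), 'joint_efforts': array([-9.43348714e-04, -3.94901955e+01, -3.71362531e+01, -2.04887519e-04,
        3.93845068e-03, -2.52885252e-05]), 'tool_pos': array([ 0.27550483, -0.56042992,  0.24720544]), 'tool_rot': array([-0.15947285, -0.68867724, -0.16072215,  0.6888109 ]), 'contact_force': array([0.62468877, 0.57571824, 0.11484255]), 'ft_torque': array([-0.01796483, -0.00496664, -0.02400329]), 'gripper_width': 1.0012250119020638}
```

View pics/side0b.png

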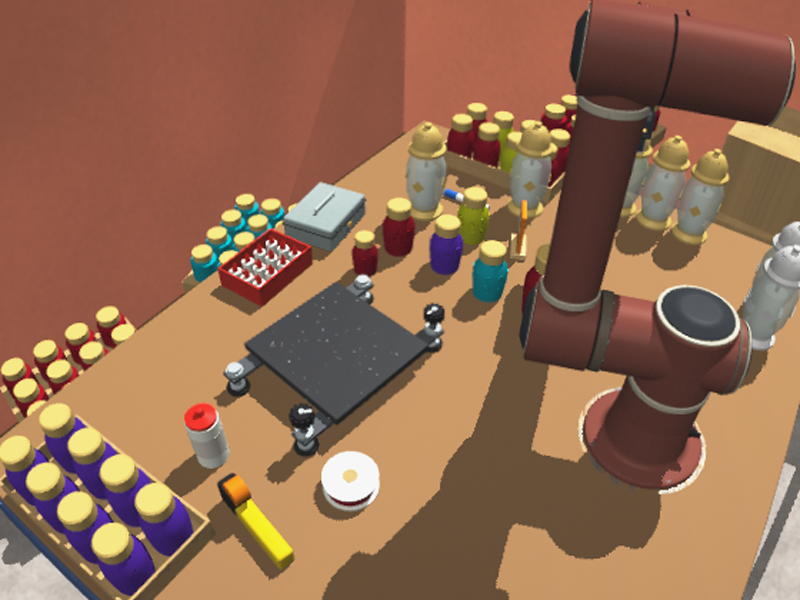

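View pics/top0b.png

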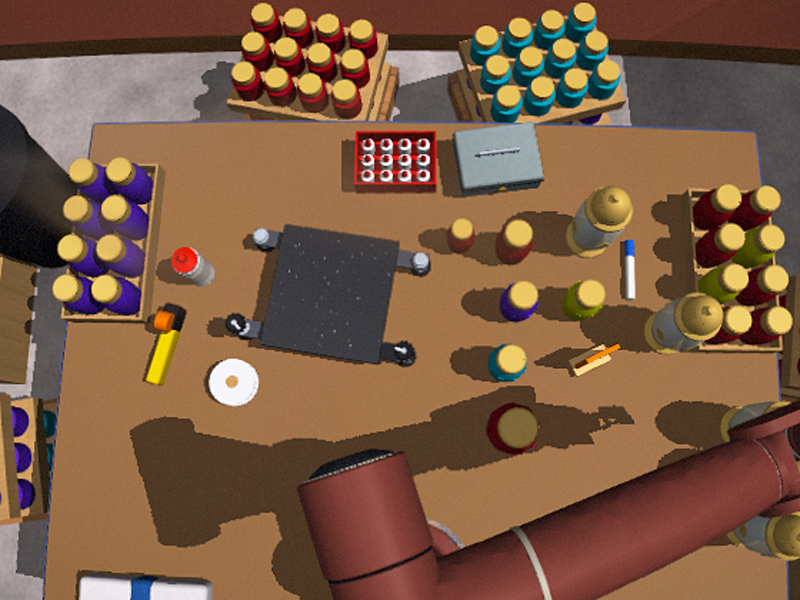

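Seen: the plinth is at centre-left, with the left wheel at about (237,323) and the right wheel at (403,352) in the top view. The lanterns are teal (508,362), purple (519,300), yellow-green (583,300) and three reds at (461,235), (514,240) and (514,428). The card is at (595,358).

```bash
python3 - <<'E'
from h import *
# zoomed crops of the wheels
S=cv2.imread("pics/side0.png");T=cv2.imread("pics/top0.png")
def crop(im,u,v,r=33): return cv2.resize(im[int(v-r):int(v+r),int(u-r):int(u+r)],(396,300),interpolation=cv2.INTER_CUBIC)
def crop(im,u,v): return cv2.resize(im[int(v)-25:int(v)+25,int(u)-33:int(u)+33],(396,300),interpolation=cv2.INTER_CUBIC)
out=np.vstack([np.hstack([crop(S,211,295),crop(S,303,225)]),np.hstack([crop(T,166,226),crop(T,282,246)])])
cv2.imwrite("pics/wheels.png",out)
# gold lids, in top view at lid-top height
k=.7
for n,(s,t) in dict(teal=((491,253),(511,358)),pur=((447,229),(523,294)),yel=((475,199),(590,292)),redS=((364,238),(461,228)),redM=((399,207),(518,231)),redL=((545,255),(519,424)),cardtop=((523,203),(604,352)),
   c1=((337,284),(285,226)),c2=((428,346),(399,240)),c3=((335,418),(382,362)),c4=((246,346),(262,347)),
   wl=((302,410),(237,321)),wr=((434,310),(404,348)),rl=((235,368),(261,235)),rr=((363,282),(420,260))).items():
    p,e=tri((s[0]*k,s[1]*k),(t[0]*k,t[1]*k)); print(n,p.round(3),e.round(4))
E
```

```text
teal [ 0.418 -0.176  0.107] 0.0001
pur [ 0.541 -0.201  0.1  ] 0.0037
yel [ 0.545 -0.329  0.104] 0.0053
redS [ 0.674 -0.082  0.091] 0.0025
redM [ 0.661 -0.191  0.114] 0.0058
redL [ 0.301 -0.182  0.152] 0.0116
cardtop [ 0.43  -0.344  0.131] 0.0028
c1 [0.567 0.208 0.256] 0.1072
c2 [ 0.559  0.022 -0.001] 0.2293
c3 [ 0.508  0.127 -0.201] 0.1557
c4 [0.484 0.323 0.21 ] 0.1711
wl [0.48  0.346 0.1  ] 0.0009
wr [0.433 0.024 0.096] 0.0046
rl [0.665 0.322 0.057] 0.0018
rr [ 0.618 -0.002  0.052] 0.0023
```

View pics/wheels.png

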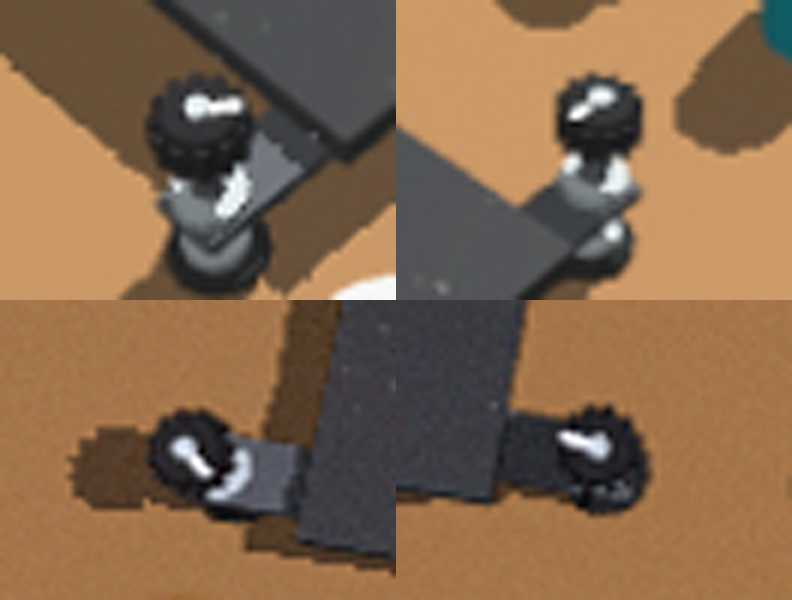

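The crops show marks with round hubs: the left mark points away from the slab side at lower right, and the right mark points to the upper left. Next I compute heights and mark angles in the plinth's frame.

```bash
cat > wheels.py <<'E'
from h import *
def plinth(C):  # C: rl, rr, fl, fr slab corner points -> centre, axes
    rl,rr,fl,fr=C; c=sum(C)/4; x=(rl+rr-fl-fr); y=(rl+fl-rr-fr); x/=np.linalg.norm(x); y/=np.linalg.norm(y)
    z=np.cross(x,y); z/=np.linalg.norm(z); return c,x,y,z
def white(im,u,v,r=9):
    p=im[v-r:v+r+1,u-r:u+r+1].astype(int).min(2); return p
E
python3 - <<'E'
from wheels import *
k=.7
C=[]
for s,t in (((246,346),(285,226)),((337,284),(399,240)),((335,418),(262,347)),((428,346),(382,362))):
    p,e=tri((s[0]*k,s[1]*k),(t[0]*k,t[1]*k)); C.append(p); print("corner",p.round(4),e.round(4))
c,x,y,z=plinth(C); print("c",c.round(4),"x",x.round(4),"y",y.round(4),"z",z.round(4),np.linalg.norm(C[0]-C[1]),np.linalg.norm(C[0]-C[2]))
def un(cx,cy,X,Y): return (cx-33+(X+.5)/6-.5, cy-25+(Y+.5)/6-.5)
yaw=np.arctan2(x[1],x[0]); print("yaw",np.degrees(yaw))
for n,a,b,b2,a2 in (("L",un(211,295,196,104),un(166,226,184,147),un(166,226,208,171),un(211,295,236,104)),("R",un(303,225,202,96),un(282,246,202,148),un(282,246,168,138),un(303,225,180,112))):
    p,e=tri(a,b); q,e2=tri(a2,b2); m=q-p; print(n,p.round(4),e.round(4),"above slab",((p-c)@z).round(4),"inpl",((p-c)@x).round(3),((p-c)@y).round(3),"mark deg ccw in plinth",(np.degrees(np.arctan2(m[1],m[0])-yaw)).round(1),np.linalg.norm(m[:2]).round(4))
    h=p[2]; m=onz("top",*b2,h)-onz("top",*b,h); m2=onz("side",*a2,h)-onz("side",*a,h); print([np.degrees(np.arctan2(w[1],w[0])-yaw).round(1) for w in(m,m2)])
# lids by gold mask
T=cv2.imread("pics/top0.png");H=cv2.cvtColor(T,cv2.COLOR_BGR2HSV)
m=cv2.inRange(H,(18,80,110),(30,220,255)); m=cv2.morphologyEx(m,cv2.MORPH_OPEN,np.ones((3,3)))
n,l,st,ce=cv2.connectedComponentsWithStats(m)
for i in range(1,n):
    if st[i,4]>120 and 300<ce[i,0]<500 and ce[i,1]>130: print("gold",st[i],ce[i].round(1),onz("top",*ce[i],.115).round(3))
E
```

```text
corner [0.6837 0.2731 0.0603] 0.0016
corner [0.6554 0.0398 0.059 ] 0.0063
corner [0.44   0.3061 0.0623] 0.0093
corner [0.413  0.0685 0.0474] 0.0005
c [0.548  0.1719 0.0573] x [ 0.9918 -0.1259  0.0195] y [0.1167 0.9926 0.034 ] z [-0.0237 -0.0315  0.9992] 0.23506110679636066 0.2459465504692982
yaw -7.235455919174604
L [0.4772 0.3517 0.1073] 0.0003 above slab 0.046 inpl -0.092 0.172 mark deg ccw in plinth -126.1 0.015
[np.float64(-125.0), np.float64(-137.4)]
R [0.4301 0.0261 0.1032] 0.0014 above slab 0.0533 inpl -0.098 -0.157 mark deg ccw in plinth 85.1 0.0153
[np.float64(81.9), np.float64(87.2)]
gold [411 131  32  31 587] [429.5 146. ] [ 0.714 -0.378  0.115]
gold [316 153  14  15 173] [322.8 159.8] [ 0.667 -0.08   0.115]
gold [353 154  20  19 300] [362.7 162.7] [ 0.66  -0.19   0.115]
gold [357 197  20  19 304] [366.2 205.8] [ 0.539 -0.198  0.115]
gold [404 196  20  19 304] [413.5 204.8] [ 0.544 -0.327  0.115]
gold [480 205  27  34 560] [494.  220.8] [ 0.504 -0.549  0.115]
gold [348 241  21  20 329] [357.8 250.6] [ 0.417 -0.175  0.115]
gold [350 287  26  25 536] [362.3 298.9] [ 0.291 -0.186  0.115]
```

```bash
python3 - <<'E'
from h import *
S=cv2.imread("pics/side0.png");T=cv2.imread("pics/top0.png");k=.7
tiles=[]
for im,pts in((S,((246,346),(337,284),(335,418),(428,346))),(T,((285,226),(399,240),(262,347),(382,362)))):
    row=[]
    for u,v in pts:
        u,v=int(u*k),int(v*k); c=cv2.resize(im[v-15:v+15,u-10:u+10],(200,300),interpolation=cv2.INTER_NEAREST)
        c=np.clip(c.astype(float)*1.6+20,0,255).astype(np.uint8); cv2.rectangle(c,(0,0),(199,299),(255,0,255),1); print(u-10,v-15); row.append(c)
    tiles.append(np.hstack(row))
cv2.imwrite("pics/corners.png",np.vstack(tiles))
E
```

```text
162 227
225 183
224 277
289 227
189 143
269 153
173 227
257 238
```

View pics/corners.png

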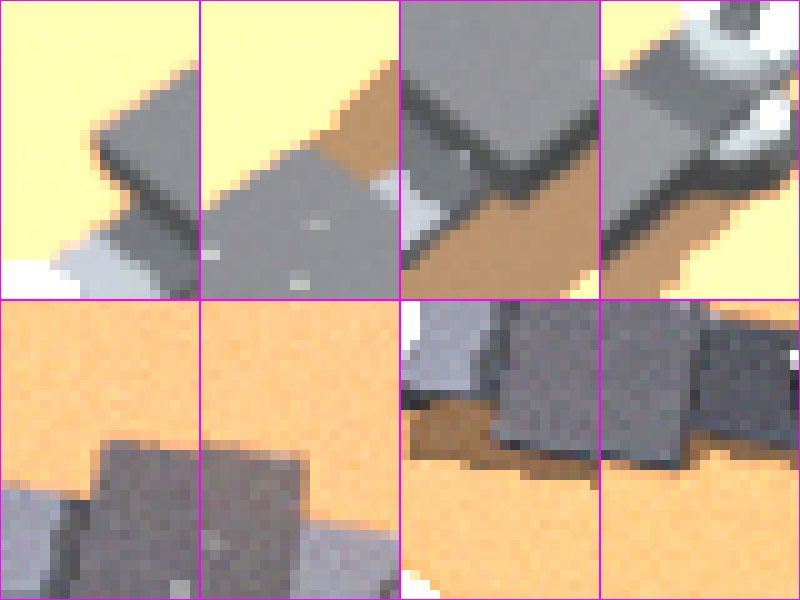

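The corner tiles show the slab's top-face corners clearly to about half a pixel.

```bash
python3 - <<'E'
from wheels import *
C=[]
for s,t in (((171.5,240.7),(198.5,156.7)),((236,197.3),(279.1,168.3)),((235.5,293.7),(182.2,240.2)),((298.5,240.8),(265.1,253.2))):
    p,e=tri(s,t); C.append(p); print("corner",p.round(4),e.round(4))
c,x,y,z=plinth(C); print("c",c.round(4),"x",x.round(4),"y",y.round(4),"z",z.round(4),[np.linalg.norm(C[a]-C[b]).round(4) for a,b in((0,1),(2,3),(0,2),(1,3))])
for p in ([.4772,.3517,.1073],[.4301,.0261,.1032]):
    p=np.array(p); print(((p-c)@z).round(4),((p-c)@x).round(4),((p-c)@y).round(4))
# residual-based plane-plane check: predicted level corners
yaw=np.arctan2(x[1],x[0]); cy,sy=np.cos(yaw),np.sin(yaw)
print(np.degrees(yaw))
E
```

```text
corner [0.6851 0.2743 0.0668] 0.0037
corner [0.6531 0.0404 0.0661] 0.0047
corner [0.4426 0.3079 0.0603] 0.002
corner [0.4126 0.0744 0.0582] 0.0005
c [0.5483 0.1742 0.0628] x [ 0.9899 -0.1385  0.0296] y [0.1317 0.9913 0.0061] z [-0.0302 -0.0021  0.9995] [np.float64(0.2362), np.float64(0.2354), np.float64(0.2449), np.float64(0.243)]
0.0462 -0.0937 0.1668
0.0442 -0.0953 -0.1622
-7.9639912842465845
```

```bash
cat >> h.py <<'E'
from scipy.spatial.transform import Rotation as Ro
def rel(target=None,yaw=None):
    "shift in tool axes (mm) and 8-deg turns to reach target; yaw = wanted jaw (tool y) yaw deg, mod 180"
    s=status.state(); q=np.array(s["tool_rot"]); R=Ro.from_quat(q[[1,2,3,0]]).as_matrix()
    jy=np.degrees(np.arctan2(R[1,1],R[0,1]))
    print("tcp",np.array(s["tool_pos"]).round(4),"toolx",R[:,0].round(3),"jawyaw",jy.round(1),"q1,q6",s["joint_pos"][[0,5]].round(2),"w",round(s["gripper_width"]*85.4,1),"F",s["contact_force"].round(1),"t",round(s["time"],1))
    if target is not None:
        d=(R.T@(np.array(target)-s["tool_pos"]))*1000; print("shift mm",d.round(1))
    if yaw is not None:
        a=(jy-yaw); print("turn units",[round((a+k)/8,2) for k in(-360,-180,0,180,360)],"q6 then",[round(s["joint_pos"][5]+np.radians(a+k),2) for k in(-360,-180,0,180,360)])
E
python3 -c "
from h import *
rel((.476,.351,.248),0)"
```

```text
tcp [ 0.2755 -0.5604  0.2472] toolx [-0.001  0.002 -1.   ] jawyaw -63.8 q1,q6 [-1.23 -0.12] w 85.5 F [0.6 0.6 0.1] t 0.1
shift mm [ 6.000e-01 -7.296e+02 -5.819e+02]
turn units [np.float64(-52.98), np.float64(-30.48), np.float64(-7.98), np.float64(14.52), np.float64(37.02)] q6 then [np.float64(-7.52), np.float64(-4.37), np.float64(-1.23), np.float64(1.91), np.float64(5.05)]
```

Request:
drive_tool --pt "-0.04 0 0 0" --pt "-0.04 -0.36 -0.29 0" --pt "-0.04 -0.36 -0.29 0" --pt "-0.04 -0.36 -0.29 0" --pt "-0.04 -0.36 -0.29 0" --pt "-0.04 -0.36 -0.29 0" --pt "-0.04 -0.36 -0.29 0" --pt "-0.04 -0.36 -0.29 0" --pt "-0.04 -0.36 -0.29 0" --pt "-0.04 -0.36 -0.29 0" --pt "-0.04 -0.36 -0.29 0" --pt "-0.04 -0.36 -0.29 0" --fingers 0.085

```text
time: 1.3
tool_pos: [0.3772, -0.1081, 0.288]
tool_rot: [-0.162, -0.688, -0.162, 0.688]
contact_force: [-0.2, -0.4, 0.5]
gripper_width: 0.999
```

Request:
drive_tool --pt "0 -0.37 -0.292 -11" --pt "0 -0.37 -0.292 -11" --pt "0 -0.37 -0.292 -11" --pt "0 -0.37 -0.292 -11" --pt "0 -0.37 -0.292 -11" --pt "0 -0.37 -0.292 -11" --pt "0 -0.37 -0.292 -11" --pt "0 -0.37 -0.292 -11" --pt "0 -0.37 -0.292 -11" --pt "0 -0.37 -0.292 -11" --pt "0 -0.37 -0.292 -11" --pt "0 -0.37 -0.292 -11"

```text
time: 2.5
tool_pos: [0.4769, 0.3504, 0.2872]
tool_rot: [0.593, 0.384, 0.594, -0.385]
contact_force: [-0.2, -0.2, -0.5]
gripper_width: 0.996
```

Request:
drive_tool --pt "0 0 0 -11" --pt "0 0 0 -11" --pt "0 0 0 -11" --pt "0 0 0 -11" --pt "0 0 0 -11" --pt "0 0 0 -11" --pt "0 0 0 -11" --pt "0 0 0 -11" --pt "0 0 0 -11" --pt "0 0 0 -11" --pt "0 0 0 -11" --pt "0 0 0 -11"

```text
time: 3.7
tool_pos: [0.4767, 0.3495, 0.288]
tool_rot: [0.694, -0.135, 0.694, 0.135]
contact_force: [-0.3, 1.1, -0.3]
gripper_width: 0.997
```

Request:
drive_tool --pt "0 0 0 -11" --pt "0 0 0 -11" --pt "0 0 0 -11" --pt "0 0 0 -11" --pt "0 0 0 -11" --pt "0 0 0 -11" --pt "0 0 0 -11" --pt "0 0 0 -11" --pt "0 0 0 -11" --pt "0 0 0 -11" --pt "0 0 0 -11" --pt "0 0 0 -11"

```text
time: 4.9
tool_pos: [0.4764, 0.3501, 0.2882]
tool_rot: [-0.405, 0.579, -0.406, -0.579]
contact_force: [0.1, -0.5, 0.2]
gripper_width: 0.997
```

```bash
python3 -c "
from h import *
rel((.476,.351,.096),0)"
```

```text
tcp [0.4764 0.3501 0.2882] toolx [-0. -0. -1.] jawyaw -160.0 q1,q6 [ 0.51 -2.98] w 85.1 F [ 0.1 -0.5  0.2] t 4.9
shift mm [1.922e+02 1.000e-01 1.100e+00]
turn units [np.float64(-65.0), np.float64(-42.5), np.float64(-20.0), np.float64(2.5), np.float64(25.0)] q6 then [np.float64(-12.06), np.float64(-8.92), np.float64(-5.78), np.float64(-2.63), np.float64(0.51)]
```

Request:
drive_tool --pt "0.05 0 0.001 0" --pt "0.1 0 0.001 0" --pt "0.15 0 0.001 0" --pt "0.18 0 0.001 0" --pt "0.192 0 0.001 0" --pt "0.192 0 0.001 0"

```text
time: 5.5
tool_pos: [0.4749, 0.3509, 0.0945]
tool_rot: [0.404, -0.579, 0.406, 0.58]
contact_force: [0.6, 0.4, 0.0]
gripper_width: 0.997
```

Request:
drive_tool --pt "0 0 0 0" --pt "0 0 0 0" --pt "0 0 0 0" --pt "0 0 0 0" --pt "0 0 0 0" --pt "0 0 0 0" --pt "0 0 0 0" --pt "0 0 0 0" --fingers 0.03

```text
time: 6.3
tool_pos: [0.4771, 0.3532, 0.0981]
tool_rot: [-0.406, 0.58, -0.403, -0.579]
contact_force: [2.7, 5.3, 3.4]
gripper_width: 0.442
```

```bash
python3 - <<'E'
from h import *
rel()
S=grab("side","s1");T=grab("top","t1")
def crop(im,u,v): return cv2.resize(im[int(v)-38:int(v)+37,int(u)-50:int(u)+50],(400,300),interpolation=cv2.INTER_CUBIC)
cv2.imwrite("pics/grip1.png",np.hstack([crop(S,211,295),crop(T,166,226)]))
E
```

```text
tcp [0.4771 0.3532 0.0981] toolx [ 0.004  0.003 -1.   ] jawyaw -159.8 q1,q6 [ 0.51 -2.98] w 37.8 F [2.7 5.3 3.4] t 6.3
```

View pics/grip1.png

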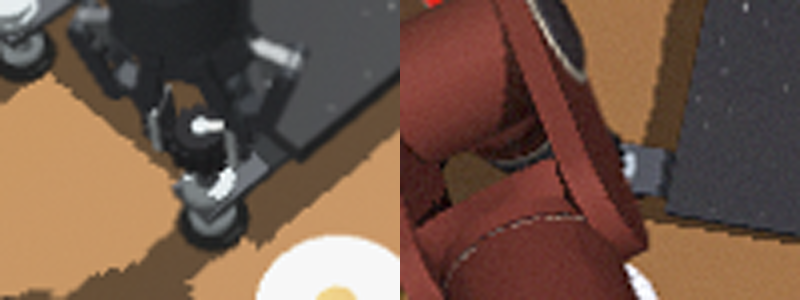

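The side view shows the wheel held between the pads, with its mark visible. I'll screw it down.

Request:
drive_tool --pt "0.0002 0 0 1" --pt "0.0004 0 0 2" --pt "0.0007 0 0 3" --pt "0.0009 0 0 4" --pt "0.0011 0 0 5" --pt "0.0013 0 0 6" --pt "0.0015 0 0 7" --pt "0.0018 0 0 8" --pt "0.002 0 0 9" --pt "0.0022 0 0 10" --pt "0.0022 0 0 10"

```text
time: 7.5
tool_pos: [0.4796, 0.3522, 0.0974]
tool_rot: [0.686, -0.184, 0.68, 0.183]
contact_force: [6.8, -1.2, 6.0]
gripper_width: 0.446
```

Request:
drive_tool --pt "0.0002 0 0 1" --pt "0.0004 0 0 2" --pt "0.0007 0 0 3" --pt "0.0009 0 0 4" --pt "0.0011 0 0 5" --pt "0.0013 0 0 6" --pt "0.0015 0 0 7" --pt "0.0018 0 0 8" --pt "0.002 0 0 9" --pt "0.002 0 0 10" --pt "0.002 0 0 10"

```text
time: 8.6
tool_pos: [0.48, 0.3502, 0.0964]
tool_rot: [0.645, 0.299, 0.637, -0.298]
contact_force: [4.2, -9.3, 13.4]
gripper_width: 0.447
```

```bash
python3 - <<'E'
from h import *
rel()
S=grab("side","s2")
cv2.imwrite("pics/grip2.png",cv2.resize(S[270-75:270+75,230-100:230+100],(800,600),interpolation=cv2.INTER_CUBIC))
E
```

```text
tcp [0.48   0.3502 0.0964] toolx [ 0.01  -0.003 -1.   ] jawyaw 40.0 q1,q6 [ 0.51 -0.19] w 38.2 F [ 4.2 -9.3 13.4] t 8.6
```

View pics/grip2.png

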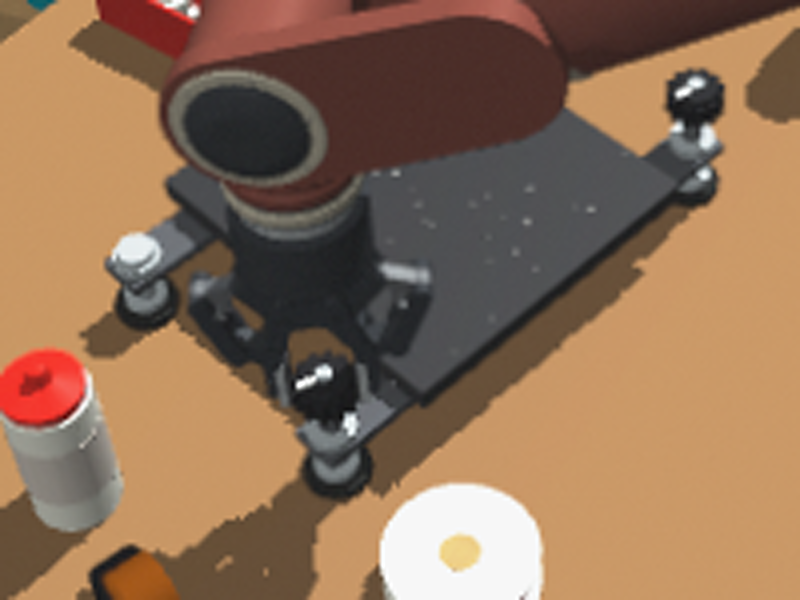

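The mark has turned about 160° with the wheel, and the left foot looks down on the table. I continue with no further descent.

Request:
drive_tool --pt "0 0 0 1" --pt "0 0 0 2" --pt "0 0 0 3" --pt "0 0 0 4" --pt "0 0 0 5" --pt "0 0 0 6" --pt "0 0 0 7" --pt "0 0 0 8" --pt "0 0 0 9" --pt "0 0 0 10" --pt "0 0 0 10"

```text
time: 9.75
tool_pos: [0.4784, 0.3496, 0.0957]
tool_rot: [0.302, 0.642, 0.297, -0.64]
contact_force: [1.0, -9.8, 14.9]
gripper_width: 0.447
```

Request:
drive_tool --pt "0 0 0 1" --pt "0 0 0 2" --pt "0 0 0 3" --pt "0 0 0 4" --pt "0 0 0 5" --pt "0 0 0 6" --pt "0 0 0 7" --pt "0 0 0 8" --pt "0 0 0 9" --pt "0 0 0 10.5" --pt "0 0 0 10.5" --pt "0 0 0 10.5"

```text
time: 10.95
tool_pos: [0.4779, 0.3512, 0.0955]
tool_rot: [-0.206, 0.678, -0.206, -0.675]
contact_force: [0.5, -5.4, 12.1]
gripper_width: 0.445
```

Request:
drive_tool --pt "0 0 0 0" --pt "0 0 0 0" --pt "0 0 0 0" --pt "0 0 0 0" --pt "0 0 0 0" --pt "-0.05 0 0 0" --pt "-0.1 0 0 0" --pt "-0.15 0 0 0" --pt "-0.19 0 0 0" --pt "-0.19 0 0 0" --fingers 0.085

```text
time: 11.95
tool_pos: [0.4783, 0.3535, 0.291]
tool_rot: [-0.209, 0.68, -0.202, -0.673]
contact_force: [-0.2, -0.3, 0.7]
gripper_width: 0.995
```

```bash
python3 - <<'E'
from h import *
rel((.433,.024,.288),0)
E
```

```text
tcp [0.4783 0.3535 0.291 ] toolx [ 0.012  0.007 -1.   ] jawyaw -123.8 q1,q6 [0.51 2.67] w 85.0 F [-0.2 -0.3  0.7] t 11.9
shift mm [ 2.000e-01  2.990e+02 -1.458e+02]
turn units [np.float64(-60.48), np.float64(-37.98), np.float64(-15.48), np.float64(7.02), np.float64(29.52)] q6 then [np.float64(-5.77), np.float64(-2.63), np.float64(0.51), np.float64(3.65), np.float64(6.79)]
```

Request:
drive_tool --pt "0 0 0 -10" --pt "0 0 0 -10" --pt "0 0 0 -10" --pt "0 0 0 -10" --pt "0 0 0 -10" --pt "0 0 0 -10" --pt "0 0 0 -10" --pt "0 0 0 -10" --pt "0 0 0 -10" --pt "0 0 0 -10"

```text
time: 12.95
tool_pos: [0.4753, 0.3517, 0.2808]
tool_rot: [-0.279, -0.649, -0.278, 0.651]
contact_force: [-0.5, 1.0, 0.4]
gripper_width: 0.996
```

Request:
drive_tool --pt "0 0 0 -10" --pt "0 0 0 -10" --pt "0 0 0 -10" --pt "0 0 0 -10" --pt "0 0 0 -10" --pt "0 0 0 -10" --pt "0 0 0 -10" --pt "0 0 0 -10" --pt "0 0 0 -10" --pt "0 0 0 -10"

```text
time: 13.95
tool_pos: [0.4752, 0.3517, 0.2807]
tool_rot: [0.631, 0.318, 0.631, -0.319]
contact_force: [-0.9, 0.5, 0.3]
gripper_width: 0.993
```

```bash
python3 - <<'E'
from h import *
rel((.433,.024,.288))
S=grab("side","s3");T=grab("top","t3")
a=cv2.resize(S[187:337,165:315],(400,400),interpolation=cv2.INTER_CUBIC);b=cv2.resize(T[150:270,150:300],(400,320),interpolation=cv2.INTER_CUBIC)
cv2.imwrite("pics/v3.png",np.hstack([a,np.vstack([b,np.zeros((80,400,3),np.uint8)])]))
E
```

```text
tcp [0.4752 0.3517 0.2807] toolx [-0.002 -0.001 -1.   ] jawyaw 36.4 q1,q6 [ 0.51 -0.12] w 84.8 F [-0.9  0.5  0.3] t 13.9
shift mm [  -6.9 -228.4  238.8]
```

View pics/v3.png

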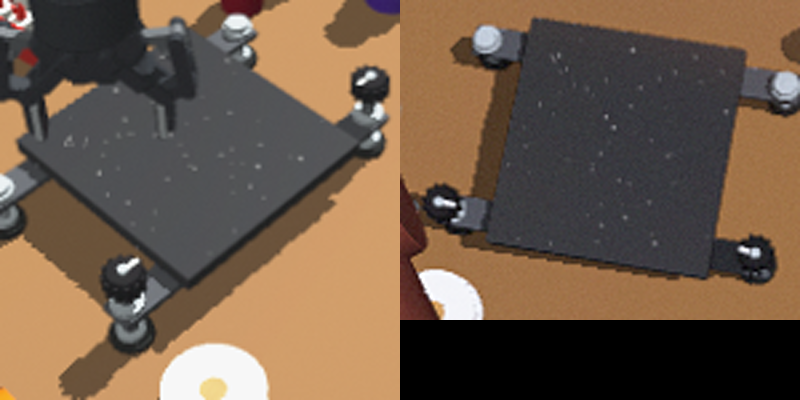

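The left mark now points along −y as planned. The right wheel hub is at about (281,243) top and (303,215) side.

```bash
python3 - <<'E'
from h import *
p,e=tri((302.8,215.1),(280.9,243.4)); print(p,e)
print(proj("top",(.476,.351,.1)))
rel((p[0],p[1],.28)); rel((p[0],p[1],.098))
E
```

```text
[0.43248602 0.02892061 0.10666652] 0.002983187243876388
[164.23955535 226.05097161]
tcp [0.4753 0.3517 0.2809] toolx [-0.002 -0.001 -1.   ] jawyaw 36.2 q1,q6 [ 0.51 -0.12] w 84.8 F [ 0.7 -0.2 -0.2] t 14.1
shift mm [   1.2 -225.   235.4]
tcp [0.4753 0.3517 0.2809] toolx [-0.002 -0.001 -1.   ] jawyaw 36.2 q1,q6 [ 0.51 -0.12] w 84.8 F [ 0.7 -0.2 -0.2] t 14.1
shift mm [ 183.2 -224.7  235.4]
```

Request:
drive_tool --pt "0 -0.226 0.236 0" --pt "0 -0.226 0.236 0" --pt "0 -0.226 0.236 0" --pt "0 -0.226 0.236 0" --pt "0 -0.226 0.236 0" --pt "0 -0.226 0.236 0" --pt "0 -0.226 0.236 0" --pt "0 -0.226 0.236 0" --pt "0.1 -0.226 0.236 0" --pt "0.15 -0.226 0.236 0" --pt "0.184 -0.226 0.236 0" --pt "0.184 -0.226 0.236 0"

```text
time: 15.25
tool_pos: [0.4303, 0.0292, 0.0941]
tool_rot: [0.629, 0.32, 0.632, -0.321]
contact_force: [-0.3, 0.3, -0.4]
gripper_width: 0.993
```

Request:
drive_tool --pt "0 0 0 0" --pt "0 0 0 0" --pt "0 0 0 0" --pt "0 0 0 0" --pt "0 0 0 0" --pt "0 0 0 0" --pt "0 0 0 0" --pt "0 0 0 0" --pt "0 0 0 0" --fingers 0.03

```text
time: 16.15
tool_pos: [0.4318, 0.0259, 0.1014]
tool_rot: [0.63, 0.317, 0.631, -0.322]
contact_force: [-14.0, -8.2, 10.0]
gripper_width: 0.442
```

```bash
python3 - <<'E'
from h import *
rel()
E
```

```text
tcp [0.4318 0.0259 0.1014] toolx [-0.004 -0.006 -1.   ] jawyaw 36.2 q1,q6 [-0.11 -0.74] w 37.7 F [-14.   -8.2  10. ] t 16.1
```

Request:
drive_tool --pt "0.0002 0 0 1" --pt "0.0004 0 0 2" --pt "0.0006 0 0 3" --pt "0.0008 0 0 4" --pt "0.001 0 0 5" --pt "0.0012 0 0 6" --pt "0.0014 0 0 7" --pt "0.0016 0 0 8" --pt "0.0018 0 0 9" --pt "0.002 0 0 10" --pt "0.0022 0 0 11" --pt "0.0022 0 0 11"

```text
time: 17.35
tool_pos: [0.4359, 0.0261, 0.101]
tool_rot: [0.233, 0.671, 0.228, -0.667]
contact_force: [0.1, -7.9, 4.3]
gripper_width: 0.446
```

Request:
drive_tool --pt "0.0002 0 0 1" --pt "0.0004 0 0 2" --pt "0.0006 0 0 3" --pt "0.0008 0 0 4" --pt "0.001 0 0 5" --pt "0.001 0 0 6" --pt "0.001 0 0 7" --pt "0.001 0 0 8" --pt "0.001 0 0 9" --pt "0.001 0 0 10" --pt "0.001 0 0 11" --pt "0.001 0 0 11"

```text
time: 18.55
tool_pos: [0.4362, 0.0239, 0.1005]
tool_rot: [-0.296, 0.645, -0.301, -0.637]
contact_force: [-2.9, -15.7, 7.6]
gripper_width: 0.441
```

Request:
drive_tool --pt "0 0 0 0" --pt "0 0 0 0" --pt "0 0 0 0" --pt "0 0 0 0" --pt "0 0 0 0" --pt "0 0 0 0" --pt "-0.05 0 0 0" --pt "-0.1 0 0 0" --pt "-0.15 0 0 0" --pt "-0.19 0 0 0" --pt "-0.19 0.05 0 0" --pt "-0.19 0.1 0 0" --fingers 0.085

```text
time: 19.75
tool_pos: [0.356, -0.0367, 0.2868]
tool_rot: [-0.297, 0.643, -0.297, -0.641]
contact_force: [-0.7, -1.0, -0.9]
gripper_width: 0.995
```

```bash
python3 - <<'E'
from h import *
rel((.417,-.175,.29),0)
E
```

```text
tcp [ 0.356  -0.0367  0.2868] toolx [ 0.002 -0.001 -1.   ] jawyaw -139.6 q1,q6 [-0.31  2.13] w 85.0 F [-0.7 -1.  -0.9] t 19.8
shift mm [  -2.9   43.2 -144.9]
turn units [np.float64(-62.45), np.float64(-39.95), np.float64(-17.45), np.float64(5.05), np.float64(27.55)] q6 then [np.float64(-6.59), np.float64(-3.45), np.float64(-0.31), np.float64(2.83), np.float64(5.97)]
```

Request:
drive_tool --pt "0 0.043 -0.145 -9" --pt "0 0.043 -0.145 -9" --pt "0 0.043 -0.145 -9" --pt "0 0.043 -0.145 -9" --pt "0 0.043 -0.145 -9" --pt "0 0.043 -0.145 -9" --pt "0 0.043 -0.145 -9" --pt "0 0.043 -0.145 -9" --pt "0 0.043 -0.145 -9" --pt "0 0.043 -0.145 -9"

```text
time: 20.75
tool_pos: [0.4167, -0.175, 0.2847]
tool_rot: [-0.136, -0.694, -0.136, 0.694]
contact_force: [0.0, -0.5, -0.4]
gripper_width: 0.995
```

Request:
drive_tool --pt "0 0 0 -8.4" --pt "0 0 0 -8.4" --pt "0 0 0 -8.4" --pt "0 0 0 -8.4" --pt "0 0 0 -8.4" --pt "0 0 0 -8.4" --pt "0 0 0 -8.4" --pt "0 0 0 -8.4" --pt "0 0 0 -8.4"

```text
time: 21.65
tool_pos: [0.4168, -0.175, 0.2847]
tool_rot: [-0.497, -0.503, -0.497, 0.503]
contact_force: [0.1, 0.2, 0.2]
gripper_width: 0.995
```

```bash
python3 - <<'E'
from h import *
rel()
S=grab("side","s4");T=grab("top","t4")
tiles=[]
for im,pts in((S,((171,240),(236,197),(235,293),(298,240),(211,288),(303,217))),(T,((198,156),(279,168),(182,240),(265,253),(163,226),(281,245)))):
    row=[]
    for i,(u,v) in enumerate(pts):
        c=cv2.resize(im[v-15:v+15,u-6-i//4*2:u+7+i//4*2] if 0 else im[v-15:v+15,u-6:u+7],(130,300),interpolation=cv2.INTER_NEAREST)
        c=np.clip(c.astype(float)*1.6+20,0,255).astype(np.uint8); cv2.rectangle(c,(0,0),(129,299),(255,0,255),1); row.append(c)
    tiles.append(np.hstack(row))
cv2.imwrite("pics/corners4.png",np.vstack(tiles))
E
```

```text
tcp [ 0.4168 -0.175   0.2847] toolx [-0.  0. -1.] jawyaw -0.7 q1,q6 [-0.56 -0.55] w 85.0 F [0.1 0.2 0.2] t 21.6
```

View pics/corners4.png

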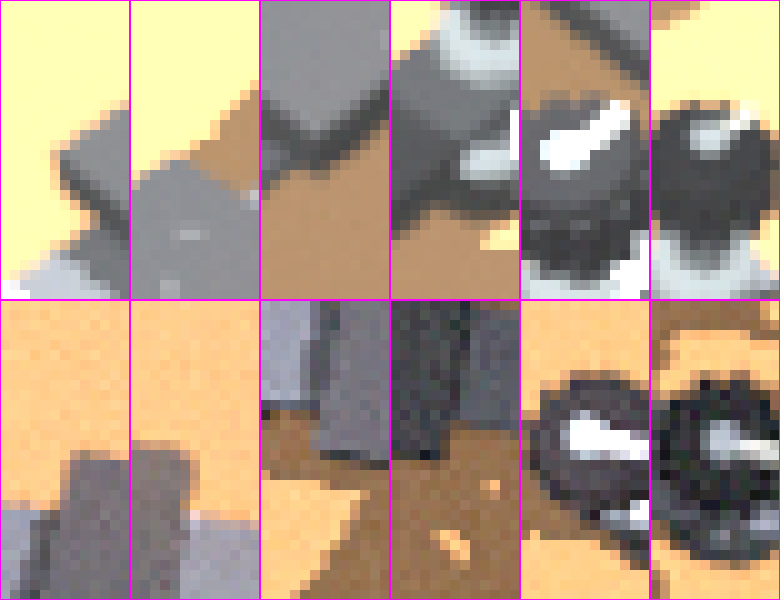

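```bash
python3 - <<'E'
from wheels import *
P=[tri(s,t) for s,t in (((170.5,239.5),(199,156)),((235.1,196.6),(278.5,167)),((234.3,291),(181,239.5)),((209,287.5),(162.7,224)),((302.5,215.5),(281.7,243.2)))]
for p,e in P: print(p.round(4),e.round(4))
rl,rr,fl,L,R=[p for p,_ in P]
y=rl-rr;y/=np.linalg.norm(y); x=rl-fl;x/=np.linalg.norm(x);z=np.cross(x,y); print(x,y,z,((L-fl)@z),(R-fl)@z)
S=cv2.imread("pics/s4.png")
a=cv2.resize(S[187:317,160:320],(800,650))[:600]; cv2.imwrite("pics/s4b.png",np.clip(a*1.5,0,255).astype(np.uint8))
E
```

```text
[0.6879 0.2733 0.0683] 0.0013
[0.6556 0.0419 0.0688] 0.0056
[0.4437 0.309  0.0711] 0.0006
[0.4801 0.3538 0.1054] 0.0013
[0.434  0.0271 0.1028] 0.0022
[ 0.98942565 -0.14457916 -0.01156469] [ 0.13808821  0.99041751 -0.00218996] [1.17704898e-02 5.69853905e-04 9.99909173e-01] 0.03467796195307077 0.03136809099684582
```

View pics/s4b.png

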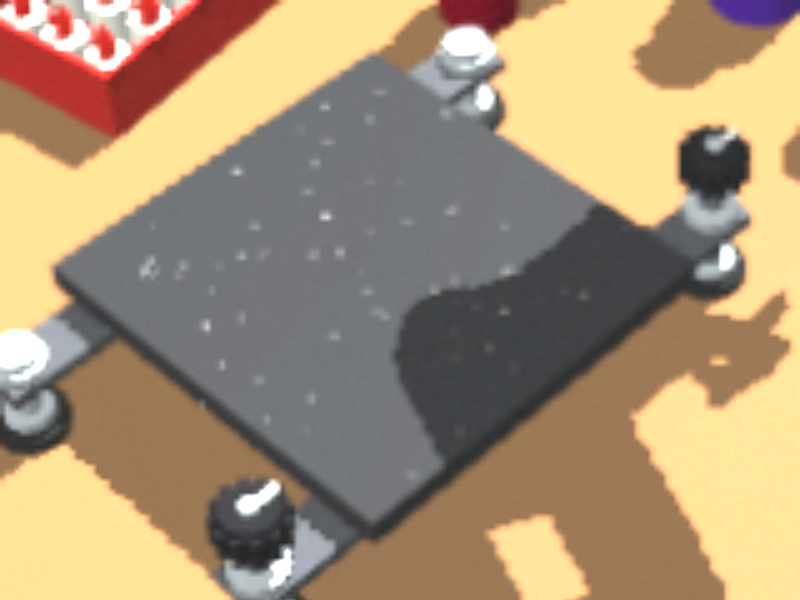

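The slab is clear: corners RL (57,270), RR (375,55), FL (372,525), FR (692,262). Both marks point the same way.

```bash
python3 - <<'E'
from wheels import *
for sd in (((171,240.4),(234.6,197.4),(234,291.5),(298,239)),):
  C=[tri(s,t) for s,t in zip(sd,((199,156),(278.5,167),(181,239.5),(264.3,253)))]
  for p,e in C: print(p.round(4),e.round(4))
  c,x,y,z=plinth([p for p,_ in C]); print(c.round(4),x.round(4),y.round(4),z.round(4))
# single-view pose by PnP with known slab size, each camera
obj=np.array([[.125,.118,0],[.125,-.118,0],[-.125,.118,0],[-.125,-.118,0]])
for name,sets in(("side",(((171.5,240.7),(236,197.3),(235.5,293.7),(298.5,240.8)),sd)),("top",(((198.5,156.7),(279.1,168.3),(182.2,240.2),(265.1,253.2)),((199,156),(278.5,167),(181,239.5),(264.3,253))))):
  for px in sets:
    k,f,R,t=cal(name); n=[ray(name,*p)[1] for p in px]; n=np.array([(R@d)[:2] for d in n])
    ok,rv,tv=cv2.solvePnP(obj,n,np.eye(3),None,flags=cv2.SOLVEPNP_ITERATIVE); M=R.T@cv2.Rodrigues(rv)[0]; o=R.T@(tv.ravel()-t)
    print(name,o.round(4),"z",M[:,2].round(4),"x",M[:,0].round(4))
E
```

```text
[0.6879 0.2734 0.0654] 0.0033
[0.6571 0.0422 0.065 ] 0.005
[0.4441 0.3095 0.0693] 0.0002
[0.4127 0.0763 0.0665] 0.0017
[0.5504 0.1754 0.0666] [ 0.9898 -0.1424 -0.0111] [0.1327 0.9911 0.0068] [ 0.01   -0.0082  0.9999]
side [0.5589 0.1614 0.0443] z [-0.013   0.0238  0.9996] x [ 0.9888 -0.1482  0.0164]
side [0.5617 0.1621 0.0474] z [0.016  0.0137 0.9998] x [ 0.9889 -0.148  -0.0138]
top [0.552  0.1757 0.0544] z [ 0.0175 -0.0396  0.9991] x [ 0.9918 -0.1257 -0.0224]
top [0.552  0.1763 0.0642] z [0.0296 0.0113 0.9995] x [ 0.9904 -0.1356 -0.0278]
```

Request:
drive_tool --pt "0 0.22 -0.247 0" --pt "0 0.22 -0.247 0" --pt "0 0.22 -0.247 0" --pt "0 0.22 -0.247 0" --pt "0 0.22 -0.247 0" --pt "0 0.22 -0.247 0" --pt "0 0.22 -0.247 0" --pt "0 0.22 -0.247 0" --pt "0 0.22 -0.247 0" --pt "0 0.22 -0.247 0" --fingers 0.0

```text
time: 22.75
tool_pos: [0.6391, 0.0688, 0.2848]
tool_rot: [-0.497, -0.503, -0.497, 0.503]
contact_force: [-0.1, -0.2, -0.5]
gripper_width: 0.002
```

Request:
drive_tool --pt "0.05 0 0 0" --pt "0.1 0 0 0" --pt "0.15 0 0 0" --pt "0.18 0 0 0" --pt "0.19 0 0 0" --pt "0.195 0 0 0" --pt "0.198 0 0 0" --pt "0.201 0 0 0" --pt "0.204 0 0 0" --pt "0.206 0 0 0" --pt "0.206 0 0 0" --pt "0.206 0 0 0"

```text
time: 23.95
tool_pos: [0.6411, 0.0694, 0.0824]
tool_rot: [0.498, 0.503, 0.496, -0.502]
contact_force: [-2.7, -0.1, 9.2]
gripper_width: 0.001
```

Request:
drive_tool --pt "-0.03 0 0 0" --pt "-0.03 0.025 -0.178 0" --pt "-0.03 0.025 -0.178 0" --pt "-0.03 0.025 -0.178 0" --pt "-0.03 0.025 -0.178 0" --pt "-0.02 0.025 -0.178 0" --pt "-0.012 0.025 -0.178 0" --pt "-0.006 0.025 -0.178 0" --pt "-0.003 0.025 -0.178 0" --pt "0 0.025 -0.178 0" --pt "0 0.025 -0.178 0" --pt "0 0.025 -0.178 0"

```text
time: 25.15
tool_pos: [0.6662, 0.246, 0.0821]
tool_rot: [-0.496, -0.503, -0.497, 0.504]
contact_force: [-8.0, -0.7, 14.4]
gripper_width: 0.003
```

Request:
drive_tool --pt "-0.03 0 0 0" --pt "-0.03 -0.198 -0.028 0" --pt "-0.03 -0.198 -0.028 0" --pt "-0.03 -0.198 -0.028 0" --pt "-0.03 -0.198 -0.028 0" --pt "-0.02 -0.198 -0.028 0" --pt "-0.012 -0.198 -0.028 0" --pt "-0.006 -0.198 -0.028 0" --pt "-0.003 -0.198 -0.028 0" --pt "0 -0.198 -0.028 0" --pt "0 -0.198 -0.028 0" --pt "0 -0.198 -0.028 0"

```text
time: 26.35
tool_pos: [0.4698, 0.2769, 0.0838]
tool_rot: [-0.496, -0.501, -0.498, 0.505]
contact_force: [-18.6, -7.3, 31.2]
gripper_width: 0.003
```

Request:
drive_tool --pt "-0.03 0 0 0" --pt "-0.03 -0.025 0.178 0" --pt "-0.03 -0.025 0.178 0" --pt "-0.03 -0.025 0.178 0" --pt "-0.03 -0.025 0.178 0" --pt "-0.02 -0.025 0.178 0" --pt "-0.012 -0.025 0.178 0" --pt "-0.006 -0.025 0.178 0" --pt "-0.003 -0.025 0.178 0" --pt "0 -0.025 0.178 0" --pt "0 -0.025 0.178 0" --pt "0 -0.025 0.178 0"

```text
time: 27.55
tool_pos: [0.4423, 0.0998, 0.0837]
tool_rot: [-0.498, -0.5, -0.498, 0.504]
contact_force: [-18.9, -6.3, 36.3]
gripper_width: 0.006
```

Request:
drive_tool --pt "-0.05 0 0 0" --pt "-0.1 0 0 0" --pt "-0.15 0 0 0" --pt "-0.2 0 0 0" --pt "-0.2 0 0 0" --fingers 0.085

```text
time: 28.05
tool_pos: [0.4457, 0.1011, 0.2878]
tool_rot: [0.501, 0.506, 0.494, -0.498]
contact_force: [0.2, 0.4, 1.1]
gripper_width: 0.849
```

Touch heights: rear 82.4 and 82.1 mm, front 83.8 and 83.7 mm. The front may be high, so I'll check it against the table with equal light touches.

```bash
python3 - <<'E'
from h import *
for t in ((.36,.19,.2),(.4415,.191,.2),(.659,.16,.2),(.745,.15,.2)): rel(t)
print(onz("top",395*.7,190*.7,.0),onz("top",437*.7,185*.7,0),onz("top",357*.7,185*.7,0))
E
```

```text
tcp [0.4457 0.1011 0.2878] toolx [ 0.015  0.001 -1.   ] jawyaw -0.5 q1,q6 [0.06 0.07] w 72.5 F [0.2 0.4 1.1] t 28.1
shift mm [ 86.6 -87.8 -88.1]
tcp [0.4457 0.1011 0.2878] toolx [ 0.015  0.001 -1.   ] jawyaw -0.5 q1,q6 [0.06 0.07] w 72.5 F [0.2 0.4 1.1] t 28.1
shift mm [ 87.8  -6.3 -89.8]
tcp [0.4457 0.1011 0.2878] toolx [ 0.015  0.001 -1.   ] jawyaw -0.5 q1,q6 [0.06 0.07] w 72.5 F [0.2 0.4 1.1] t 28.1
shift mm [ 91.  211.5 -60.7]
tcp [0.4457 0.1011 0.2878] toolx [ 0.015  0.001 -1.   ] jawyaw -0.5 q1,q6 [0.06 0.07] w 72.5 F [0.2 0.4 1.1] t 28.1
shift mm [ 92.3 297.5 -51.5]
[0.78786428 0.05511881 0.        ] [ 8.00598239e-01 -3.44328724e-02 -2.22044605e-16] [0.79826348 0.13700836 0.        ]
```

Request:
drive_tool --pt "0 0 -0.05 0" --pt "0 0 -0.092 0" --pt "0 0 -0.092 0" --pt "0.05 0 -0.092 0" --pt "0.1 0 -0.092 0" --pt "0.15 0 -0.092 0" --pt "0.18 0 -0.092 0" --pt "0.188 0 -0.092 0" --pt "0.193 0 -0.092 0" --pt "0.197 0 -0.092 0" --pt "0.197 0 -0.092 0" --pt "0.197 0 -0.092 0" --fingers 0.0

```text
time: 29.25
tool_pos: [0.4448, 0.1924, 0.0849]
tool_rot: [0.498, 0.504, 0.497, -0.501]
contact_force: [-1.3, -0.1, 4.8]
gripper_width: 0.002
```

Request:
drive_tool --pt "-0.04 0 0 0" --pt "-0.04 -0.05 0 0" --pt "-0.04 -0.08 0 0" --pt "0 -0.08 0 0" --pt "0.04 -0.08 0 0" --pt "0.055 -0.08 0 0" --pt "0.06 -0.08 0 0" --pt "0.063 -0.08 0 0" --pt "0.065 -0.08 0 0" --pt "0.0665 -0.08 0 0" --pt "0.0665 -0.08 0 0" --pt "0.0665 -0.08 0 0"

```text
time: 30.45
tool_pos: [0.3643, 0.193, 0.017]
tool_rot: [0.498, 0.504, 0.497, -0.502]
contact_force: [-1.7, -0.5, 6.3]
gripper_width: 0.001
```

Request:
drive_tool --pt "-0.05 0 0 0" --pt "-0.1 0 0 0" --pt "-0.115 0 0 0" --pt "-0.115 0.297 0.031 0" --pt "-0.115 0.297 0.031 0" --pt "-0.115 0.297 0.031 0" --pt "-0.115 0.297 0.031 0" --pt "-0.115 0.297 0.031 0" --pt "-0.115 0.297 0.031 0" --pt "-0.115 0.297 0.031 0" --pt "-0.115 0.297 0.031 0"

```text
time: 31.55
tool_pos: [0.6599, 0.158, 0.1295]
tool_rot: [-0.497, -0.503, -0.497, 0.503]
contact_force: [-0.4, 0.9, -0.6]
gripper_width: -0.0
```

Request:
drive_tool --pt "0.03 0 0 0" --pt "0.04 0 0 0" --pt "0.044 0 0 0" --pt "0.047 0 0 0" --pt "0.05 0 0 0" --pt "0.051 0 0 0" --pt "0.051 0 0 0" --pt "0.051 0 0 0" --pt "0.051 0 0 0"

```text
time: 32.45
tool_pos: [0.6597, 0.1586, 0.0824]
tool_rot: [0.497, 0.503, 0.497, -0.502]
contact_force: [-4.2, -0.5, 8.3]
gripper_width: -0.002
```

Request:
drive_tool --pt "-0.03 0 0 0" --pt "-0.03 0.05 0.01 0" --pt "-0.03 0.076 0.01 0" --pt "0 0.076 0.01 0" --pt "0.04 0.076 0.01 0" --pt "0.055 0.076 0.01 0" --pt "0.058 0.076 0.01 0" --pt "0.06 0.076 0.01 0" --pt "0.062 0.076 0.01 0" --pt "0.064 0.076 0.01 0" --pt "0.065 0.076 0.01 0" --pt "0.065 0.076 0.01 0"

```text
time: 33.65
tool_pos: [0.7367, 0.1477, 0.0171]
tool_rot: [0.498, 0.504, 0.497, -0.502]
contact_force: [-1.5, -0.4, 4.5]
gripper_width: 0.003
```

Request:
drive_tool --pt "-0.05 0 0 0" --pt "-0.1 0 0 0" --pt "-0.15 0 0 0" --pt "-0.2 0 0 0" --pt "-0.25 0 0 0" --pt "-0.265 0 0 0" --pt "-0.265 0 0 0" --fingers 0.085

```text
time: 34.35
tool_pos: [0.7371, 0.1477, 0.2855]
tool_rot: [0.499, 0.505, 0.495, -0.5]
contact_force: [0.2, 0.4, 0.6]
gripper_width: 0.992
```

Table touches read 17.0 and 17.1 mm, so the arm's heights are good. The slab front reads 67.9 mm and the rear 65.4 mm, so the front is about 2.2 mm too high. Both feet must come back up by about 84°, leaving the marks near +x.

Request:
drive_tool --pt "0 -0.26 -0.201 0" --pt "0 -0.26 -0.201 0" --pt "0 -0.26 -0.201 0" --pt "0 -0.26 -0.201 0" --pt "0 -0.26 -0.201 0" --pt "0 -0.26 -0.201 0" --pt "0 -0.26 -0.201 0" --pt "0 -0.26 -0.201 0" --pt "0 -0.26 -0.201 0"

```text
time: 35.25
tool_pos: [0.4765, 0.3511, 0.2768]
tool_rot: [-0.497, -0.501, -0.498, 0.504]
contact_force: [0.6, 0.4, -0.6]
gripper_width: 0.996
```

```bash
python3 - <<'E'
from h import *
rel((.479,.352,.093))
E
```

```text
tcp [0.4765 0.3511 0.2768] toolx [-0.003 -0.002 -1.   ] jawyaw -0.6 q1,q6 [0.51 0.52] w 85.1 F [ 0.6  0.4 -0.6] t 35.2
shift mm [183.8   3.   -1.3]
```

Request:
drive_tool --pt "0.05 0.002 0 0" --pt "0.1 0.002 0 0" --pt "0.15 0.002 0 0" --pt "0.184 0.002 0 0" --pt "0.184 0.002 0 0" --pt "0.184 0.002 0 0"

```text
time: 35.85
tool_pos: [0.48, 0.3503, 0.0947]
tool_rot: [-0.497, -0.502, -0.497, 0.504]
contact_force: [0.0, 0.7, 0.9]
gripper_width: 0.993
```

Request:
drive_tool --pt "0 0 0 0" --pt "0 0 0 0" --pt "0 0 0 0" --pt "0 0 0 0" --pt "0 0 0 0" --pt "0 0 0 0" --pt "0 0 0 0" --pt "0 0 0 0" --pt "0 0 0 0" --fingers 0.03

```text
time: 36.75
tool_pos: [0.4813, 0.352, 0.0979]
tool_rot: [0.498, 0.504, 0.497, -0.501]
contact_force: [1.8, -1.0, 6.7]
gripper_width: 0.446
```

Request:
drive_tool --pt "-0.0002 0 0 -1" --pt "-0.0004 0 0 -2" --pt "-0.0006 0 0 -3" --pt "-0.0008 0 0 -4" --pt "-0.001 0 0 -5" --pt "-0.001 0 0 -6" --pt "-0.001 0 0 -7" --pt "-0.001 0 0 -8" --pt "-0.001 0 0 -9" --pt "-0.001 0 0 -10.5" --pt "-0.001 0 0 -10.5" --pt "-0.001 0 0 -10.5"

```text
time: 37.95
tool_pos: [0.481, 0.3526, 0.0985]
tool_rot: [0.707, 0.042, 0.705, -0.04]
contact_force: [2.0, 3.0, 5.6]
gripper_width: 0.443
```

Request:
drive_tool --pt "0 0 0 0" --pt "0 0 0 0" --pt "0 0 0 0" --pt "0 0 0 0" --pt "0 0 0 0" --pt "0 0 0 0" --pt "-0.05 0 0 0" --pt "-0.1 0 0 0" --pt "-0.15 0 0 0" --pt "-0.18 0 0 0" --pt "-0.18 0 0 0" --fingers 0.085

```text
time: 39.05
tool_pos: [0.4819, 0.3526, 0.284]
tool_rot: [0.709, 0.043, 0.702, -0.039]
contact_force: [-0.3, 0.5, -0.3]
gripper_width: 0.993
```

Request:
drive_tool --pt "0 0 0 10.5" --pt "0 0 0 10.5" --pt "0 0 0 10.5" --pt "0 0 0 10.5" --pt "0 0 0 10.5" --pt "0 0 0 10.5" --pt "0 0 0 10.5" --pt "0 0 0 10.5" --pt "0 0 0 10.5" --pt "0 0 0 10.5" --pt "0 0 0 10.5"

```text
time: 40.15
tool_pos: [0.4791, 0.351, 0.2748]
tool_rot: [-0.497, -0.502, -0.498, 0.503]
contact_force: [-0.2, -0.1, -0.0]
gripper_width: 0.997
```

Request:
drive_tool --pt "0 -0.042 0.326 0" --pt "0 -0.042 0.326 0" --pt "0 -0.042 0.326 0" --pt "0 -0.042 0.326 0" --pt "0 -0.042 0.326 0" --pt "0 -0.042 0.326 0" --pt "0 -0.042 0.326 0" --pt "0 -0.042 0.326 0" --pt "0 -0.042 0.326 0" --pt "0 -0.042 0.326 0"

```text
time: 41.15
tool_pos: [0.434, 0.0265, 0.276]
tool_rot: [-0.497, -0.502, -0.498, 0.502]
contact_force: [0.0, 0.9, 1.0]
gripper_width: 0.997
```

```bash
python3 - <<'E'
from h import *
rel((.435,.0255,.093))
E
```

```text
tcp [0.434  0.0265 0.276 ] toolx [-0.001  0.    -1.   ] jawyaw -0.5 q1,q6 [-0.11 -0.1 ] w 85.1 F [0.  0.9 1. ] t 41.1
shift mm [183.    1.2   1.1]
```

Request:
drive_tool --pt "0.05 0.001 0.001 0" --pt "0.1 0.001 0.001 0" --pt "0.15 0.001 0.001 0" --pt "0.182 0.001 0.001 0" --pt "0.182 0.001 0.001 0" --pt "0.182 0.001 0.001 0"

```text
time: 41.75
tool_pos: [0.4352, 0.0256, 0.0948]
tool_rot: [-0.498, -0.502, -0.498, 0.502]
contact_force: [-0.6, -0.5, 0.7]
gripper_width: 0.994
```

Request:
drive_tool --pt "0 0 0 0" --pt "0 0 0 0" --pt "0 0 0 0" --pt "0 0 0 0" --pt "0 0 0 0" --pt "0 0 0 0" --pt "0 0 0 0" --pt "0 0 0 0" --pt "0 0 0 0" --fingers 0.03

```text
time: 42.65
tool_pos: [0.4342, 0.0246, 0.0965]
tool_rot: [-0.496, -0.502, -0.498, 0.504]
contact_force: [-10.7, 0.5, 12.4]
gripper_width: 0.445
```

Request:
drive_tool --pt "-0.0002 0 0 -1" --pt "-0.0004 0 0 -2" --pt "-0.0006 0 0 -3" --pt "-0.0008 0 0 -4" --pt "-0.001 0 0 -5" --pt "-0.001 0 0 -6" --pt "-0.001 0 0 -7" --pt "-0.001 0 0 -8" --pt "-0.001 0 0 -9" --pt "-0.001 0 0 -10.5" --pt "-0.001 0 0 -10.5" --pt "-0.001 0 0 -10.5"

```text
time: 43.85
tool_pos: [0.4347, 0.0254, 0.0973]
tool_rot: [0.705, 0.041, 0.707, -0.04]
contact_force: [-8.1, 3.8, 8.7]
gripper_width: 0.444
```

Request:
drive_tool --pt "0 0 0 0" --pt "0 0 0 0" --pt "0 0 0 0" --pt "0 0 0 0" --pt "0 0 0 0" --pt "0 0 0 0" --pt "-0.05 0 0 0" --pt "-0.1 0 0 0" --pt "-0.15 0 0 0" --pt "-0.18 0 0 0" --pt "-0.18 0 0 0" --fingers 0.085

```text
time: 44.95
tool_pos: [0.4375, 0.0245, 0.2819]
tool_rot: [0.71, 0.041, 0.702, -0.041]
contact_force: [-0.0, -0.5, -0.4]
gripper_width: 0.994
```

Request:
drive_tool --pt "0 0 0 10.5" --pt "0 0 0 10.5" --pt "0 0 0 10.5" --pt "0 0 0 10.5" --pt "0 0 0 10.5" --pt "0 0 0 10.5" --pt "0 0 0 10.5" --pt "0 0 0 10.5" --pt "0 0 0 10.5" --pt "0 0 0 10.5" --pt "0 0 0 10.5" --fingers 0.0

```text
time: 46.05
tool_pos: [0.4345, 0.0248, 0.274]
tool_rot: [-0.497, -0.502, -0.498, 0.503]
contact_force: [-0.2, -0.2, -0.9]
gripper_width: -0.001
```

```bash
python3 - <<'E'
from h import *
rel((.4415,.13,.082))
S=grab("side","s5");T=grab("top","t5")
a=cv2.resize(S[187:337,165:315],(400,400),interpolation=cv2.INTER_CUBIC);b=cv2.resize(T[150:270,150:300],(400,320),interpolation=cv2.INTER_CUBIC)
cv2.imwrite("pics/v5.png",np.hstack([a,np.vstack([b,np.zeros((80,400,3),np.uint8)])]))
E
```

```text
tcp [0.4345 0.0248 0.274 ] toolx [-0.002  0.    -1.   ] jawyaw -0.6 q1,q6 [-0.11 -0.1 ] w -0.1 F [-0.2 -0.2 -0.9] t 46.0
shift mm [ 192.     6.3 -105.2]
```

View pics/v5.png

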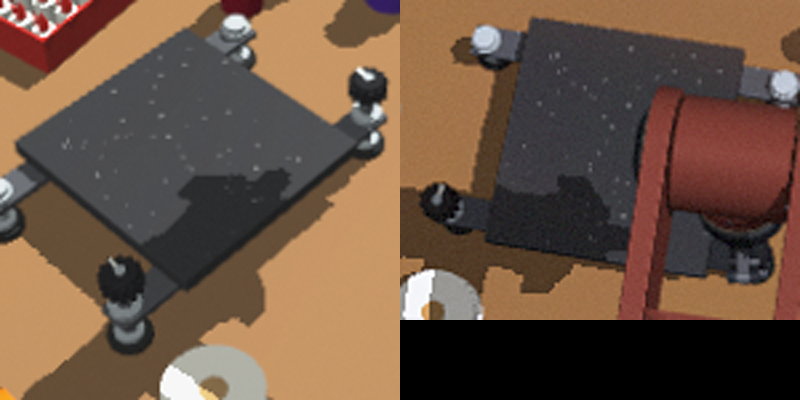

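Both marks now point along +x. I repeat the light touches at four corners.

Request:
drive_tool --pt "0 0.004 -0.05 0" --pt "0.05 0.004 -0.075 0" --pt "0.1 0.004 -0.075 0" --pt "0.15 0.004 -0.075 0" --pt "0.175 0.004 -0.075 0" --pt "0.183 0.004 -0.075 0" --pt "0.188 0.004 -0.075 0" --pt "0.1905 0.004 -0.075 0" --pt "0.1925 0.004 -0.075 0" --pt "0.1925 0.004 -0.075 0" --pt "0.1925 0.004 -0.075 0"

```text
time: 47.25
tool_pos: [0.4407, 0.0997, 0.0841]
tool_rot: [0.498, 0.503, 0.497, -0.502]
contact_force: [1.2, 0.4, -0.2]
gripper_width: -0.001
```

Request:
drive_tool --pt "-0.03 0 0 0" --pt "-0.03 0.023 -0.178 0" --pt "-0.03 0.023 -0.178 0" --pt "-0.03 0.023 -0.178 0" --pt "-0.03 0.023 -0.178 0" --pt "-0.02 0.023 -0.178 0" --pt "-0.012 0.023 -0.178 0" --pt "-0.006 0.023 -0.178 0" --pt "-0.003 0.023 -0.178 0" --pt "0 0.023 -0.178 0" --pt "0 0.023 -0.178 0" --pt "0 0.023 -0.178 0"

```text
time: 48.45
tool_pos: [0.465, 0.2772, 0.0832]
tool_rot: [0.497, 0.503, 0.497, -0.503]
contact_force: [0.3, -0.7, -0.0]
gripper_width: 0.003
```

Request:
drive_tool --pt "-0.03 0 0 0" --pt "-0.03 0.198 0.026 0" --pt "-0.03 0.198 0.026 0" --pt "-0.03 0.198 0.026 0" --pt "-0.03 0.198 0.026 0" --pt "-0.02 0.198 0.026 0" --pt "-0.012 0.198 0.026 0" --pt "-0.006 0.198 0.026 0" --pt "-0.003 0.198 0.026 0" --pt "0.002 0.198 0.026 0" --pt "0.002 0.198 0.026 0" --pt "0.002 0.198 0.026 0"

```text
time: 49.65
tool_pos: [0.6619, 0.2499, 0.0824]
tool_rot: [0.497, 0.503, 0.497, -0.502]
contact_force: [-3.8, -0.6, 5.5]
gripper_width: 0.009
```

Request:
drive_tool --pt "-0.03 0 0 0" --pt "-0.03 -0.023 0.178 0" --pt "-0.03 -0.023 0.178 0" --pt "-0.03 -0.023 0.178 0" --pt "-0.03 -0.023 0.178 0" --pt "-0.02 -0.023 0.178 0" --pt "-0.012 -0.023 0.178 0" --pt "-0.006 -0.023 0.178 0" --pt "-0.003 -0.023 0.178 0" --pt "0 -0.023 0.178 0" --pt "0 -0.023 0.178 0" --pt "0 -0.023 0.178 0"

```text
time: 50.85
tool_pos: [0.6372, 0.0728, 0.0823]
tool_rot: [-0.497, -0.502, -0.498, 0.503]
contact_force: [-6.1, -0.6, 8.8]
gripper_width: 0.003
```

Request:
drive_tool --pt "-0.05 0 0 0" --pt "-0.1 0 0 0" --pt "-0.15 0 0 0" --pt "-0.2 0 0 0" --pt "-0.22 0 0 0" --pt "-0.22 0 0.03 0" --pt "-0.22 0 0.08 0" --pt "-0.22 0 0.13 0" --pt "-0.22 0 0.13 0" --fingers 0.085

```text
time: 51.75
tool_pos: [0.6362, -0.0626, 0.3007]
tool_rot: [-0.497, -0.503, -0.496, 0.504]
contact_force: [0.3, 0.9, 0.6]
gripper_width: 0.996
```

```bash
python3 - <<'E'
from h import *
rel((.544,-.327,.28))
T=grab("top","t6");S=grab("side","s6");H=cv2.cvtColor(T,cv2.COLOR_BGR2HSV)
m=cv2.inRange(H,(18,80,80),(30,220,255)); m=cv2.morphologyEx(m,cv2.MORPH_OPEN,np.ones((3,3)))
n,l,st,ce=cv2.connectedComponentsWithStats(m)
for i in range(1,n):
    if st[i,4]>120 and 300<ce[i,0]<500 and ce[i,1]>130: print("gold",st[i],ce[i].round(1),onz("top",*ce[i],.121).round(3))
cv2.imwrite("pics/v6.png",np.hstack([cv2.resize(S[60:220,230:390],(400,400),interpolation=cv2.INTER_CUBIC),cv2.resize(T[130:330,290:490],(400,400),interpolation=cv2.INTER_CUBIC)]))
E
```

```text
tcp [ 0.6362 -0.0626  0.3007] toolx [-0.    -0.002 -1.   ] jawyaw -0.9 q1,q6 [-0.21 -0.2 ] w 85.0 F [0.3 0.9 0.6] t 51.8
shift mm [ 21.2 -88.  265.8]
gold [410 131  33  31 821] [426.1 145.6] [ 0.712 -0.367  0.121]
gold [353 154  20  19 306] [362.6 162.9] [ 0.658 -0.189  0.121]
gold [396 158  27  22 206] [406.7 172.1] [ 0.634 -0.31   0.121]
gold [411 187  21  20 331] [421.3 196.2] [ 0.567 -0.348  0.121]
gold [356 196  21  21 321] [366. 206.] [ 0.537 -0.197  0.121]
gold [ 472  204   54   35 1233] [495.7 221.4] [ 0.502 -0.551  0.121]
gold [451 221  22  27 197] [457.9 236.5] [ 0.459 -0.444  0.121]
gold [348 241  21  21 339] [357.6 250.8] [ 0.416 -0.174  0.121]
gold [349 286  28  28 634] [362.5 299.2] [ 0.29  -0.186  0.121]
```

View pics/v6.png

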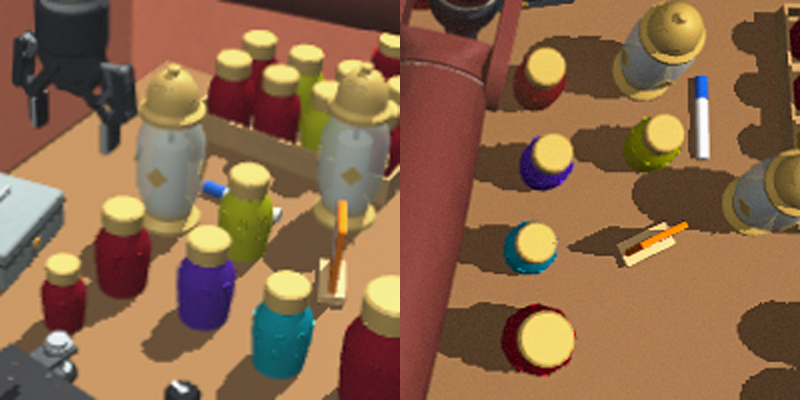

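The touches bound the front within about 0.5 mm of the rear. The yellow-green lantern has been knocked to about (0.567, −0.348); the others are in place. I check the mark angles numerically and plan the teal grasp.

```bash
cat >> h.py <<'E'
def lids(T):
    H=cv2.cvtColor(T,cv2.COLOR_BGR2HSV)
    m=cv2.inRange(H,(18,80,80),(30,220,255)); m=cv2.morphologyEx(m,cv2.MORPH_OPEN,np.ones((3,3)))
    n,l,st,ce=cv2.connectedComponentsWithStats(m)
    for i in range(1,n):
        if st[i,4]>200 and 140<ce[i,0]<450 and ce[i,1]>130: print("gold",st[i],onz("top",*ce[i],.121).round(3),"on slab",onz("top",*ce[i],.187).round(3))
E
python3 - <<'E'
from h import *
rel((.416,-.174,.28),82)
S=cv2.imread("pics/s6.png")
for n,u,v in(("L",211,288),("R",303,216)):
    p=S[v-9:v+10,u-9:u+10].min(2).astype(int)
    vals=[]
    for (r,c),g in np.ndenumerate(p):
        q=onz("side",u-9+c,v-9+r,.1); vals.append((q[0],q[1],g))
    V=np.array(vals); m=V[:,2]>110; ctr=(.479,.352) if n=="L" else (.435,.0255)
    m&=np.hypot(V[:,0]-ctr[0],V[:,1]-ctr[1])<.02
    w=V[m,2]; X=V[m,:2]; c=np.average(X,axis=0,weights=w); U,s,Vt=np.linalg.svd((X-c)*np.sqrt(w)[:,None]); print(n,m.sum(),c,np.degrees(np.arctan2(Vt[0,1],Vt[0,0])),s)
E
```

```text
tcp [ 0.6363 -0.0585  0.3007] toolx [-0.     0.001 -1.   ] jawyaw -0.7 q1,q6 [-0.21 -0.2 ] w 85.2 F [ 0.2  0.9 -0.4] t 51.9
shift mm [  20.6 -218.9  118.1]
turn units [np.float64(-55.34), np.float64(-32.84), np.float64(-10.34), np.float64(12.16), np.float64(34.66)] q6 then [np.float64(-7.92), np.float64(-4.78), np.float64(-1.64), np.float64(1.5), np.float64(4.64)]
L 15 [0.48483355 0.35001898] 168.0296572508671 [0.24386731 0.07887781]
R 24 [0.44005874 0.02177555] 167.30683721612587 [0.43178253 0.18972842]
```

Both marks agree (world 168°, i.e. −12°). Now the teal lantern.

Request:
drive_tool --pt "0 -0.219 0.118 0" --pt "0 -0.219 0.118 0" --pt "0 -0.219 0.118 -2" --pt "0 -0.219 0.118 -10.3" --pt "0 -0.219 0.118 -10.3" --pt "0 -0.219 0.118 -10.3" --pt "0 -0.219 0.118 -10.3" --pt "0 -0.219 0.118 -10.3" --pt "0 -0.219 0.118 -10.3" --pt "0 -0.219 0.118 -10.3" --pt "0 -0.219 0.118 -10.3" --pt "0 -0.219 0.118 -10.3"

```text
time: 53.05
tool_pos: [0.4165, -0.1724, 0.301]
tool_rot: [0.706, 0.048, 0.705, -0.048]
contact_force: [-0.1, -0.2, 0.0]
gripper_width: 0.994
```

Request:
drive_tool --pt "0 0 0 -1" --pt "0 0 0 -1" --pt "0 0 0 -1"

```text
time: 53.35
tool_pos: [0.4162, -0.173, 0.301]
tool_rot: [0.707, 0.002, 0.707, -0.002]
contact_force: [0.3, -0.0, -0.6]
gripper_width: 0.996
```

```bash
python3 - <<'E'
from h import *
rel((.416,-.174,.108),82)
c=np.array([.5504,.1754]);x=np.array([.990,-.139]);y=np.array([.139,.990])
for a,b in((-.085,-.06),(-.085,.06),(.008,-.06),(.008,.06),(.088,0)): print((a,b),(c+a*x+b*y).round(4))
E
```

```text
tcp [ 0.4162 -0.173   0.301 ] toolx [ 0.  0. -1.] jawyaw 89.7 q1,q6 [-0.56 -2.13] w 85.0 F [ 0.3 -0.  -0.6] t 53.4
shift mm [193.   -1.1  -0.3]
turn units [np.float64(-44.03), np.float64(-21.53), np.float64(0.97), np.float64(23.47), np.float64(45.97)] q6 then [np.float64(-8.27), np.float64(-5.13), np.float64(-1.99), np.float64(1.15), np.float64(4.29)]
(-0.085, -0.06) [0.4579 0.1278]
(-0.085, 0.06) [0.4746 0.2466]
(0.008, -0.06) [0.55   0.1149]
(0.008, 0.06) [0.5667 0.2337]
(0.088, 0) [0.6375 0.1632]
```

Request:
drive_tool --pt "0.05 -0.001 0 0" --pt "0.1 -0.001 0 0" --pt "0.15 -0.001 0 0" --pt "0.18 -0.001 0 0" --pt "0.193 -0.001 0 0" --pt "0.193 -0.001 0 0"

```text
time: 53.95
tool_pos: [0.4149, -0.1741, 0.1063]
tool_rot: [0.706, 0.002, 0.708, -0.001]
contact_force: [0.1, 0.2, 1.1]
gripper_width: 0.999
```

Request:
drive_tool --pt "0 0 0 0" --pt "0 0 0 0" --pt "0 0 0 0" --pt "0 0 0 0" --pt "0 0 0 0" --pt "0 0 0 0" --pt "0 0 0 0" --pt "0 0 0 0" --fingers 0.04

```text
time: 54.75
tool_pos: [0.4177, -0.1759, 0.1109]
tool_rot: [0.709, 0.001, 0.705, -0.002]
contact_force: [0.0, 0.9, 7.8]
gripper_width: 0.613
```

Request:
drive_tool --pt "-0.02 0 0 0" --pt "-0.05 0 0 0" --pt "-0.08 0 0 0" --pt "-0.11 0 0 0" --pt "-0.13 0 0 0" --pt "-0.142 0 0 0" --pt "-0.142 0 0 0"

```text
time: 55.45
tool_pos: [0.4165, -0.1755, 0.2519]
tool_rot: [0.708, 0.001, 0.706, -0.002]
contact_force: [0.6, -0.2, -2.9]
gripper_width: 0.616
```

```bash
python3 - <<'E'
from h import *
rel((.475,.2466,.25))
E
```

```text
tcp [ 0.4165 -0.1755  0.2519] toolx [ 0.003 -0.002 -1.   ] jawyaw 89.8 q1,q6 [-0.56 -2.13] w 52.6 F [ 0.6 -0.2 -2.9] t 55.5
shift mm [  1.2 422.4  56.8]
```

Request:
drive_tool --pt "0 0.02 0.003 0" --pt "0 0.055 0.008 0" --pt "0 0.095 0.013 0" --pt "0 0.135 0.018 0" --pt "0 0.175 0.023 0" --pt "0 0.215 0.028 0" --pt "0 0.255 0.033 0" --pt "0 0.295 0.039 0" --pt "0 0.335 0.045 0" --pt "0 0.375 0.051 0" --pt "0 0.405 0.055 0" --pt "0 0.421 0.057 0"

```text
time: 56.65
tool_pos: [0.4735, 0.2476, 0.2476]
tool_rot: [0.706, 0.0, 0.708, -0.001]
contact_force: [-0.5, -0.7, -3.1]
gripper_width: 0.613
```

Request:
drive_tool --pt "0 0 0 0" --pt "0.02 0 0 0" --pt "0.04 0 0 0" --pt "0.055 0 0 0" --pt "0.065 0 0 0" --pt "0.07 0 0 0" --pt "0.073 0 0 0" --pt "0.0745 0 0 0" --pt "0.075 0 0 0" --pt "0.075 0 0 0"

```text
time: 57.65
tool_pos: [0.475, 0.2457, 0.1765]
tool_rot: [0.708, 0.001, 0.707, -0.002]
contact_force: [-2.8, -1.5, 4.3]
gripper_width: 0.616
```

```bash
python3 - <<'E'
from h import *
rel((.475,.2466,.2))
E
```

```text
tcp [0.475  0.2457 0.1765] toolx [ 0.002 -0.    -1.   ] jawyaw 89.8 q1,q6 [ 0.34 -1.23] w 52.6 F [-2.8 -1.5  4.3] t 57.6
shift mm [-23.5   0.9   0. ]
```

Request:
drive_tool --pt "0 0 0 0" --pt "0 0 0 0" --pt "0 0 0 0" --pt "0 0 0 0" --pt "0 0 0 0" --pt "0 0 0 0" --pt "-0.03 0 0 0" --pt "-0.08 0 0 0" --pt "-0.125 0 0 0" --pt "-0.125 0 0 0" --fingers 0.08

```text
time: 58.65
tool_pos: [0.4775, 0.2468, 0.3089]
tool_rot: [0.712, 0.003, 0.702, 0.0]
contact_force: [1.1, 0.5, 0.4]
gripper_width: 0.938
```

Request:
drive_tool --pt "0 -0.443 0.062 0" --pt "0 -0.443 0.062 0" --pt "0 -0.443 0.062 0" --pt "0 -0.443 0.062 0" --pt "0 -0.443 0.062 0" --pt "0 -0.443 0.062 0" --pt "0 -0.443 0.062 0" --pt "0 -0.443 0.062 0" --pt "0 -0.443 0.062 0" --pt "0 -0.443 0.062 0" --pt "0 -0.443 0.062 0" --pt "0 -0.443 0.062 0"

```text
time: 59.85
tool_pos: [0.5346, -0.1967, 0.2995]
tool_rot: [0.707, 0.001, 0.707, -0.001]
contact_force: [-0.2, -0.1, -0.5]
gripper_width: 0.938
```

```bash
python3 - <<'E'
from h import *
rel((.537,-.197,.108))
S=grab("side","s7");T=grab("top","t7");lids(T)
# purple lid in side view
for nm,p in (("pur",(.537,-.197,.123)),("teal",(.475,.2457,.189))): print(nm,proj("side",p),proj("top",p))
E
```

```text
tcp [ 0.5346 -0.1967  0.2995] toolx [-0.     0.001 -1.   ] jawyaw 89.8 q1,q6 [-0.48 -2.05] w 80.1 F [-0.2 -0.1 -0.5] t 59.9
shift mm [191.5  -0.4   2.5]
gold [416 130  26  16 249] [ 0.738 -0.379  0.121] on slab [ 0.713 -0.359  0.187]
gold [416 187  16  20 215] [ 0.564 -0.356  0.121] on slab [ 0.548 -0.338  0.187]
gold [185 212  22  21 371] [0.485 0.26  0.121] on slab [0.473 0.246 0.187]
gold [357 287  20  27 360] [ 0.284 -0.199  0.121] on slab [ 0.283 -0.189  0.187]
pur [313.1759333  155.08305626] [366.13244032 205.94564029]
teal [237.54579364 235.29385913] [195.23945619 221.11974737]
```

Teal stands at (0.473, 0.246). Now purple.

Request:
drive_tool --pt "0.05 0 0.002 0" --pt "0.1 0 0.002 0" --pt "0.15 0 0.002 0" --pt "0.18 0 0.002 0" --pt "0.1915 0 0.002 0" --pt "0.1915 0 0.002 0"

```text
time: 60.55
tool_pos: [0.5359, -0.1962, 0.107]
tool_rot: [0.706, 0.001, 0.708, -0.0]
contact_force: [0.7, 0.0, -0.0]
gripper_width: 0.935
```

Request:
drive_tool --pt "0 0 0 0" --pt "0 0 0 0" --pt "0 0 0 0" --pt "0 0 0 0" --pt "0 0 0 0" --pt "0 0 0 0" --pt "0 0 0 0" --pt "0 0 0 0" --fingers 0.04

```text
time: 61.35
tool_pos: [0.5389, -0.1987, 0.1119]
tool_rot: [0.709, 0.001, 0.705, -0.002]
contact_force: [0.2, -0.9, 7.0]
gripper_width: 0.61
```

Request:
drive_tool --pt "-0.02 0 0 0" --pt "-0.05 0 0 0" --pt "-0.08 0 0 0" --pt "-0.11 0 0 0" --pt "-0.13 0 0 0" --pt "-0.142 0 0 0" --pt "-0.142 0 0 0"

```text
time: 62.05
tool_pos: [0.5373, -0.1978, 0.2523]
tool_rot: [0.708, 0.001, 0.706, -0.002]
contact_force: [-0.1, -0.3, -4.0]
gripper_width: 0.616
```

Request:
drive_tool --pt "0 0.02 0.001 0" --pt "0 0.055 0.004 0" --pt "0 0.095 0.007 0" --pt "0 0.135 0.01 0" --pt "0 0.175 0.013 0" --pt "0 0.215 0.016 0" --pt "0 0.255 0.019 0" --pt "0 0.295 0.022 0" --pt "0 0.335 0.025 0" --pt "0 0.375 0.027 0" --pt "0 0.41 0.029 0" --pt "0 0.431 0.03 0"

```text
time: 63.25
tool_pos: [0.5671, 0.2357, 0.2476]
tool_rot: [0.706, 0.001, 0.709, -0.001]
contact_force: [0.1, -1.1, -3.2]
gripper_width: 0.615
```

```bash
python3 - <<'E'
from h import *
rel((.567,.234,.1765))
E
```

```text
tcp [0.5671 0.2357 0.2476] toolx [-0.004 -0.    -1.   ] jawyaw 89.9 q1,q6 [ 0.27 -1.3 ] w 52.5 F [ 0.1 -1.1 -3.2] t 63.2
shift mm [71.1 -1.7  0.2]
```

Request:
drive_tool --pt "0 0 0 0" --pt "0.02 0 0 0" --pt "0.04 0 0 0" --pt "0.055 0 0 0" --pt "0.065 0 0 0" --pt "0.07 0 0 0" --pt "0.073 0 0 0" --pt "0.0745 0 0 0" --pt "0.075 0 0 0" --pt "0.075 0 0 0"

```text
time: 64.25
tool_pos: [0.5691, 0.2332, 0.1775]
tool_rot: [0.708, 0.001, 0.706, -0.002]
contact_force: [-3.8, -3.3, 5.3]
gripper_width: 0.612
```

Request:
drive_tool --pt "0 0 0 0" --pt "0 0 0 0" --pt "0 0 0 0" --pt "0 0 0 0" --pt "0 0 0 0" --pt "0 0 0 0" --pt "-0.03 0 0 0" --pt "-0.08 0 0 0" --pt "-0.125 0 0 0" --pt "-0.125 0 0 0" --fingers 0.08

```text
time: 65.25
tool_pos: [0.5715, 0.2343, 0.3101]
tool_rot: [0.712, 0.003, 0.702, 0.0]
contact_force: [0.4, 0.6, 0.5]
gripper_width: 0.942
```

Request:
drive_tool --pt "0 -0.425 0.091 0" --pt "0 -0.425 0.091 0" --pt "0 -0.425 0.091 0" --pt "0 -0.425 0.091 0" --pt "0 -0.425 0.091 0" --pt "0 -0.425 0.091 0" --pt "0 -0.425 0.091 0" --pt "0 -0.425 0.091 0" --pt "0 -0.425 0.091 0" --pt "0 -0.425 0.091 0" --pt "0 -0.425 0.091 0" --pt "0 -0.425 0.091 0"

```text
time: 66.45
tool_pos: [0.6576, -0.191, 0.3001]
tool_rot: [0.707, 0.001, 0.707, -0.001]
contact_force: [0.1, 0.2, 0.3]
gripper_width: 0.937
```

```bash
python3 - <<'E'
from h import *
rel((.658,-.189,.108))
S=grab("side","s8");T=grab("top","t8");lids(T)
# red lid in side view: gold near predicted place
print(proj("side",(.658,-.189,.121)))
H=cv2.cvtColor(S,cv2.COLOR_BGR2HSV);m=cv2.inRange(H,(18,80,80),(30,220,255));n,l,st,ce=cv2.connectedComponentsWithStats(m)
for i in range(1,n):
    if st[i,4]>80 and 150<ce[i,0]<400 and ce[i,1]>90: print("side gold",st[i],ce[i].round(1),onz("side",*ce[i],.118).round(3))
E
```

```text
tcp [ 0.6576 -0.191   0.3001] toolx [-0.     0.001 -1.   ] jawyaw 89.8 q1,q6 [-0.39 -1.96] w 80.1 F [0.1 0.2 0.3] t 66.5
shift mm [192.1   1.8   0.4]
gold [410 131  33  31 814] [ 0.712 -0.367  0.121] on slab [ 0.688 -0.348  0.187]
gold [192 176  22  21 362] [0.584 0.246 0.121] on slab [0.567 0.233 0.187]
gold [411 187  21  20 325] [ 0.567 -0.348  0.121] on slab [ 0.551 -0.33   0.187]
gold [185 212  20  21 335] [0.486 0.263 0.121] on slab [0.474 0.248 0.187]
gold [349 286  28  28 634] [ 0.29  -0.186  0.121] on slab [ 0.288 -0.177  0.187]
[278.76139676 143.52082047]
side gold [336  78  24  53 365] [348.2  93.1] [ 0.635 -0.612  0.118]
side gold [354  84  45  27 814] [375.2  97.8] [ 0.538 -0.641  0.118]
side gold [286  86  40  31 562] [300.6 101. ] [ 0.747 -0.457  0.118]
side gold [321 124  19  19 236] [329.5 132.5] [ 0.561 -0.34   0.118]
side gold [165 136  13  10 109] [171.1 140.5] [ 0.952 -0.011  0.118]
side gold [183 139  13  11 117] [189.2 143.8] [ 0.891 -0.03   0.118]
side gold [271 138  39  17 400] [286.9 147. ] [ 0.629 -0.192  0.118]
side gold [366 140  15  13 117] [372.4 147.1] [ 0.41  -0.349  0.118]
side gold [155 147  14  11 121] [161.6 151.9] [0.933 0.051 0.118]
side gold [174 150  14  12 127] [180.2 155.4] [0.872 0.031 0.118]
side gold [145 158  14  12 130] [151.6 163.9] [0.914 0.111 0.118]
side gold [248 161  15  13 156] [254.8 166.9] [ 0.65  -0.053  0.118]
side gold [164 162  14  12 114] [170.  167.2] [0.856 0.091 0.118]
side gold [357 164  11  18  84] [359.9 174.1] [ 0.38  -0.203  0.118]
side gold [374 170  27  25 537] [387.1 181.9] [ 0.3   -0.217  0.118]
side gold [199 209  24  22 419] [210.8 219.3] [0.612 0.189 0.118]
side gold [227 228  23  24 452] [238.  239.3] [0.511 0.205 0.118]
side gold [164 349  43  50 858] [185.4 373.6] [0.373 0.55  0.118]
```

Request:
drive_tool --pt "0.05 0.001 0 0" --pt "0.1 0.001 0 0" --pt "0.15 0.001 0 0" --pt "0.18 0.001 0 0" --pt "0.192 0.001 0 0" --pt "0.192 0.001 0 0"

```text
time: 67.15
tool_pos: [0.6567, -0.1897, 0.1065]
tool_rot: [0.706, 0.001, 0.708, -0.0]
contact_force: [-0.3, -0.3, 0.1]
gripper_width: 0.937
```

Request:
drive_tool --pt "0 0 0 0" --pt "0 0 0 0" --pt "0 0 0 0" --pt "0 0 0 0" --pt "0 0 0 0" --pt "0 0 0 0" --pt "0 0 0 0" --pt "0 0 0 0" --fingers 0.04

```text
time: 67.95
tool_pos: [0.66, -0.1915, 0.1124]
tool_rot: [0.709, 0.001, 0.705, -0.002]
contact_force: [0.9, 2.5, 6.2]
gripper_width: 0.616
```

Request:
drive_tool --pt "-0.02 0 0 0" --pt "-0.05 0 0 0" --pt "-0.08 0 0 0" --pt "-0.11 0 0 0" --pt "-0.13 0 0 0" --pt "-0.142 0 0 0" --pt "-0.142 0 0 0"

```text
time: 68.65
tool_pos: [0.6584, -0.1914, 0.2526]
tool_rot: [0.708, 0.001, 0.706, -0.002]
contact_force: [-0.6, -0.4, -3.4]
gripper_width: 0.613
```

Request:
drive_tool --pt "0 0.015 -0.005 0" --pt "0 0.045 -0.015 0" --pt "0 0.08 -0.027 0" --pt "0 0.115 -0.04 0" --pt "0 0.15 -0.053 0" --pt "0 0.185 -0.066 0" --pt "0 0.22 -0.079 0" --pt "0 0.25 -0.09 0" --pt "0 0.275 -0.098 0" --pt "0 0.295 -0.105 0" --pt "0 0.304 -0.108 0" --pt "0 0.304 -0.108 0"

```text
time: 69.85
tool_pos: [0.5497, 0.1145, 0.2488]
tool_rot: [0.706, 0.001, 0.708, -0.001]
contact_force: [-0.1, -0.5, -3.8]
gripper_width: 0.611
```

```bash
python3 - <<'E'
from h import *
rel((.55,.115,.1765))
E
```

```text
tcp [0.5497 0.1145 0.2488] toolx [-0.003 -0.    -1.   ] jawyaw 89.9 q1,q6 [ 0.07 -1.5 ] w 52.2 F [-0.1 -0.5 -3.8] t 69.8
shift mm [72.3  0.5  0.5]
```

Request:
drive_tool --pt "0 0 0 0" --pt "0.02 0 0 0" --pt "0.04 0 0 0" --pt "0.055 0 0 0" --pt "0.065 0 0 0" --pt "0.07 0 0 0" --pt "0.073 0 0 0" --pt "0.0745 0 0 0" --pt "0.075 0 0 0" --pt "0.075 0 0 0"

```text
time: 70.85
tool_pos: [0.5518, 0.1132, 0.178]
tool_rot: [0.708, 0.001, 0.706, -0.002]
contact_force: [-4.9, -1.3, 5.3]
gripper_width: 0.613
```

Request:
drive_tool --pt "0 0 0 0" --pt "0 0 0 0" --pt "0 0 0 0" --pt "0 0 0 0" --pt "0 0 0 0" --pt "0 0 0 0" --pt "-0.03 0 0 0" --pt "-0.08 0 0 0" --pt "-0.13 0 0 0" --pt "-0.14 0 0 0" --fingers 0.08

```text
time: 71.85
tool_pos: [0.5534, 0.1137, 0.3237]
tool_rot: [0.712, 0.002, 0.703, -0.001]
contact_force: [0.1, 0.7, -0.5]
gripper_width: 0.939
```

Request:
drive_tool --pt "0 -0.3 0 0" --pt "0 -0.3 0 0" --pt "0 -0.3 0 0" --pt "0 -0.3 0 0" --pt "0 -0.3 0 0" --pt "0 -0.3 0 0" --pt "0 -0.3 0 0" --pt "0 -0.3 0 0"

```text
time: 72.65
tool_pos: [0.5494, -0.1874, 0.3145]
tool_rot: [0.707, 0.003, 0.707, -0.002]
contact_force: [-0.4, 0.9, -0.4]
gripper_width: 0.937
```

```bash
python3 - <<'E'
from h import *
rel((.567,-.348,.3))
S=grab("side","s9");T=grab("top","t9");lids(T)
print("tl1",tri((299.6,88.6),(427,138.6))[0].round(3),"tl2",tri((377,88.6),(496,217))[0].round(3))
H=cv2.cvtColor(T,cv2.COLOR_BGR2HSV);m=cv2.inRange(H,(8,190,190),(17,255,255));m[:,:380]=0;m[:200]=0
n,l,st,ce=cv2.connectedComponentsWithStats(m)
for i in range(1,n):
    if st[i,4]>15:
        r=cv2.minAreaRect(np.argwhere(l==i)[:,::-1].astype(np.float32)); b=cv2.boxPoints(r); print("orange top",st[i],ce[i],[onz("top",*q,.112)[:2].round(3) for q in b])
H=cv2.cvtColor(S,cv2.COLOR_BGR2HSV);m=cv2.inRange(H,(8,190,150),(17,255,255))
n,l,st,ce=cv2.connectedComponentsWithStats(m)
for i in range(1,n):
    if st[i,4]>15: print("orange side",st[i],ce[i].round(1))
cv2.imwrite("pics/v9.png",np.hstack([cv2.resize(S[90:210,310:430],(400,400),interpolation=cv2.INTER_CUBIC),cv2.resize(T[210:290,380:460],(400,400),interpolation=cv2.INTER_CUBIC)]))
E
```

```text
tcp [ 0.5494 -0.1874  0.3145] toolx [-0.001  0.001 -1.   ] jawyaw 89.6 q1,q6 [-0.46 -2.02] w 80.1 F [-0.4  0.9 -0.4] t 72.7
shift mm [  14.4 -160.5   18.6]
gold [192 176  22  21 360] [0.584 0.247 0.121] on slab [0.567 0.233 0.187]
gold [238 184  20  21 334] [0.566 0.123 0.121] on slab [0.549 0.115 0.187]
gold [411 187  21  20 326] [ 0.567 -0.348  0.121] on slab [ 0.551 -0.33   0.187]
gold [185 212  21  21 366] [0.485 0.261 0.121] on slab [0.473 0.246 0.187]
gold [353 286  24  28 482] [ 0.287 -0.193  0.121] on slab [ 0.285 -0.184  0.187]
tl1 [ 0.684 -0.337  0.241] tl2 [ 0.488 -0.505  0.232]
orange top [410 241  24  13  74] [421.28378378 246.98648649] [array([ 0.42 , -0.314]), array([ 0.449, -0.376]), array([ 0.441, -0.379]), array([ 0.411, -0.318])]
orange side [156 333  18  18 117] [165.7 343.1]
```

View pics/v9.png

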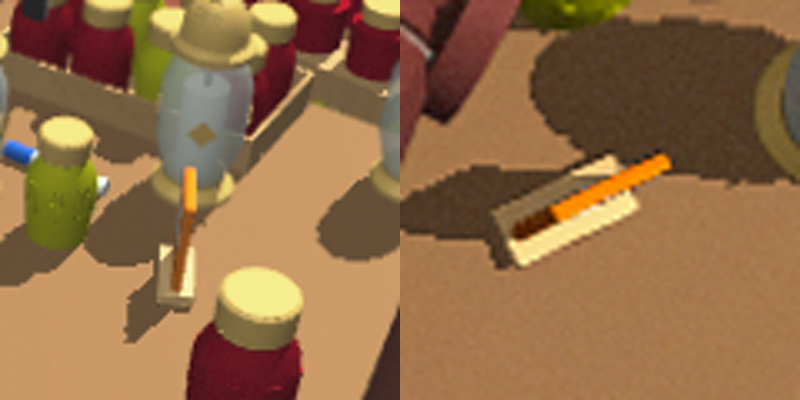

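The yellow-green lantern stands clear, and the card's panel runs at about −65° in world with its centre near (0.430, −0.347). Now yellow-green.

Request:
drive_tool --pt "0 -0.05 0.006 0" --pt "0 -0.1 0.012 0" --pt "0 -0.15 0.018 0" --pt "0 -0.16 0.018 0" --pt "0 -0.16 0.018 0" --pt "0.05 -0.16 0.018 0" --pt "0.1 -0.16 0.018 0" --pt "0.15 -0.16 0.018 0" --pt "0.19 -0.16 0.018 0" --pt "0.206 -0.16 0.018 0" --pt "0.206 -0.16 0.018 0"

```text
time: 73.85
tool_pos: [0.5662, -0.3436, 0.1067]
tool_rot: [0.706, 0.002, 0.709, 0.001]
contact_force: [-1.1, 1.9, 0.2]
gripper_width: 0.937
```

Request:
drive_tool --pt "0 0 0 0" --pt "0 0 0 0" --pt "0 0 0 0" --pt "0 0 0 0" --pt "0 0 0 0" --pt "0 0 0 0" --pt "0 0 0 0" --pt "0 0 0 0" --fingers 0.04

```text
time: 74.65
tool_pos: [0.5692, -0.3484, 0.1141]
tool_rot: [0.709, 0.0, 0.705, -0.003]
contact_force: [0.1, -1.3, 8.1]
gripper_width: 0.614
```

Request:
drive_tool --pt "-0.02 0 0 0" --pt "-0.05 0 0 0" --pt "-0.08 0 0 0" --pt "-0.11 0 0 0" --pt "-0.13 0 0 0" --pt "-0.142 0 0 0" --pt "-0.142 0 0 0"

```text
time: 75.35
tool_pos: [0.5677, -0.3471, 0.2537]
tool_rot: [0.708, 0.001, 0.706, -0.002]
contact_force: [-0.1, -0.7, -4.4]
gripper_width: 0.614
```

Request:
drive_tool --pt "0 0.02 -0.008 0" --pt "0 0.05 -0.02 0" --pt "0 0.085 -0.035 0" --pt "0 0.12 -0.05 0" --pt "0 0.155 -0.065 0" --pt "0 0.19 -0.08 0" --pt "0 0.225 -0.093 0" --pt "0 0.26 -0.103 0" --pt "0 0.29 -0.109 0" --pt "0 0.31 -0.109 0" --pt "0 0.32 -0.109 0" --pt "0 0.32 -0.109 0"

```text
time: 76.55
tool_pos: [0.4588, -0.0253, 0.25]
tool_rot: [0.706, 0.001, 0.708, -0.001]
contact_force: [-0.4, -0.6, -3.8]
gripper_width: 0.613
```

```bash
python3 - <<'E'
from h import *
rel((.458,.128,.1765))
E
```

```text
tcp [ 0.4588 -0.0253  0.25  ] toolx [-0.002  0.    -1.   ] jawyaw 89.9 q1,q6 [-0.22 -1.79] w 52.3 F [-0.4 -0.6 -3.8] t 76.5
shift mm [ 73.6 153.3  -1. ]
```

Request:
drive_tool --pt "0 0.03 0 0" --pt "0 0.065 0 0" --pt "0 0.1 0 0" --pt "0 0.13 0 0" --pt "0 0.147 0 0" --pt "0 0.153 0 0" --pt "0 0.153 0 0"

```text
time: 77.25
tool_pos: [0.4601, 0.1263, 0.2509]
tool_rot: [0.707, 0.001, 0.707, -0.002]
contact_force: [0.1, 0.7, -4.4]
gripper_width: 0.614
```

Request:
drive_tool --pt "0 0 0 0" --pt "0.02 0 0 0" --pt "0.04 0 0 0" --pt "0.055 0 0 0" --pt "0.063 0 0 0" --pt "0.068 0 0 0" --pt "0.071 0 0 0" --pt "0.073 0 0 0" --pt "0.073 0 0 0" --pt "0.073 0 0 0"

```text
time: 78.25
tool_pos: [0.4606, 0.1268, 0.1795]
tool_rot: [0.708, 0.001, 0.706, -0.001]
contact_force: [-0.2, -1.2, -1.5]
gripper_width: 0.611
```

Request:
drive_tool --pt "0 0 0 0" --pt "0 0 0 0" --pt "0 0 0 0" --pt "0 0 0 0" --pt "0 0 0 0" --pt "0 0 0 0" --pt "-0.03 0 0 0" --pt "-0.08 0 0 0" --pt "-0.13 0 0 0" --pt "-0.14 0 0 0" --fingers 0.08

```text
time: 79.25
tool_pos: [0.4623, 0.1271, 0.3262]
tool_rot: [0.711, 0.002, 0.703, -0.001]
contact_force: [0.1, 0.4, 0.2]
gripper_width: 0.934
```

Request:
drive_tool --pt "0 -0.4 -0.05 0" --pt "0 -0.4 -0.05 0" --pt "0 -0.4 -0.05 0" --pt "0 -0.4 -0.05 0" --pt "0 -0.4 -0.05 0" --pt "0 -0.4 -0.05 0" --pt "0 -0.4 -0.05 0" --pt "0 -0.4 -0.05 0" --pt "0 -0.4 -0.05 0"

```text
time: 80.15
tool_pos: [0.4069, -0.2774, 0.3173]
tool_rot: [0.706, 0.004, 0.708, -0.004]
contact_force: [0.4, -0.1, -0.4]
gripper_width: 0.934
```

```bash
python3 - <<'E'
from h import *
rel((.43,-.347,.3),25)
S=grab("side","s10");T=grab("top","t10");lids(T)
print("block",[onz("top",380+(a-400)/5-.4,210+b/5-.4,.014)[:2].round(3) for a,b in((494,217),(615,158),(638,205),(520,266))])
E
```

```text
tcp [ 0.4069 -0.2774  0.3173] toolx [-0.002 -0.    -1.   ] jawyaw 89.4 q1,q6 [-0.75 -2.31] w 79.8 F [ 0.4 -0.1 -0.4] t 80.2
shift mm [ 17.3 -69.4  23.9]
turn units [np.float64(-36.95), np.float64(-14.45), np.float64(8.05), np.float64(30.55), np.float64(53.05)] q6 then [np.float64(-7.47), np.float64(-4.33), np.float64(-1.19), np.float64(1.96), np.float64(5.1)]
gold [410 131  33  31 811] [ 0.713 -0.367  0.121] on slab [ 0.688 -0.348  0.187]
gold [192 176  22  21 361] [0.584 0.247 0.121] on slab [0.567 0.233 0.187]
gold [238 183  21  22 366] [0.566 0.121 0.121] on slab [0.549 0.114 0.187]
gold [185 212  22  21 371] [0.484 0.26  0.121] on slab [0.472 0.246 0.187]
gold [232 218  22  22 385] [0.469 0.132 0.121] on slab [0.458 0.125 0.187]
block [array([ 0.425, -0.305]), array([ 0.46 , -0.376]), array([ 0.433, -0.389]), array([ 0.397, -0.319])]
```

The block's centre (0.429, −0.347) agrees with the panel. All four lanterns are on the slab. Now the card.

Request:
drive_tool --pt "0 -0.04 0.012 2" --pt "0 -0.069 0.023 4" --pt "0 -0.069 0.023 7.9" --pt "0 -0.069 0.023 7.9" --pt "0 -0.069 0.023 7.9" --pt "0 -0.069 0.023 7.9" --pt "0 -0.069 0.023 7.9" --pt "0 -0.069 0.023 7.9" --pt "0 -0.069 0.023 7.9" --pt "0 -0.069 0.023 7.9" --pt "0 -0.069 0.023 7.9" --pt "0 -0.069 0.023 7.9" --fingers 0.06

```text
time: 81.45
tool_pos: [0.4313, -0.3418, 0.3184]
tool_rot: [0.602, 0.371, 0.602, -0.371]
contact_force: [0.6, 1.0, 0.1]
gripper_width: 0.702
```

```bash
python3 - <<'E'
from h import *
rel((.4295,-.347,.095),26)
S=grab("side","s11");T=grab("top","t11")
cv2.imwrite("pics/v11.png",np.hstack([cv2.resize(S[90:210,310:430],(400,400),interpolation=cv2.INTER_CUBIC),cv2.resize(T[140:290,140:290],(400,400),interpolation=cv2.INTER_CUBIC)]))
E
```

```text
tcp [ 0.4313 -0.3418  0.3184] toolx [-0.  0. -1.] jawyaw 26.6 q1,q6 [-0.81 -1.27] w 59.9 F [0.6 1.  0.1] t 81.5
shift mm [223.4  -3.9   3.9]
turn units [np.float64(-44.92), np.float64(-22.42), np.float64(0.08), np.float64(22.58), np.float64(45.08)] q6 then [np.float64(-7.54), np.float64(-4.4), np.float64(-1.26), np.float64(1.88), np.float64(5.02)]
```

View pics/v11.png

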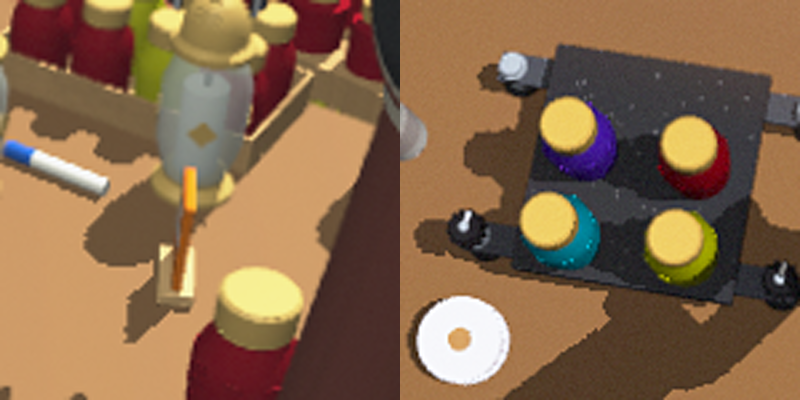

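All four lanterns stand on the slab with its far strip free, both marks point along +x, and the card is undisturbed. I grip the card.

Request:
drive_tool --pt "0.05 -0.004 0.004 0" --pt "0.1 -0.004 0.004 0" --pt "0.15 -0.004 0.004 0" --pt "0.19 -0.004 0.004 0" --pt "0.215 -0.004 0.004 0" --pt "0.223 -0.004 0.004 0" --pt "0.223 -0.004 0.004 0"

```text
time: 82.25
tool_pos: [0.4288, -0.347, 0.0944]
tool_rot: [0.601, 0.372, 0.602, -0.372]
contact_force: [0.6, -0.9, 0.0]
gripper_width: 0.706
```

Request:
drive_tool --pt "0 0 0 0" --pt "0 0 0 0" --pt "0 0 0 0" --pt "0 0 0 0" --pt "0 0 0 0" --pt "0 0 0 0" --pt "0 0 0 0" --pt "0 0 0 0" --pt "0 0 0 0" --pt "0 0 0 0" --fingers 0.0

```text
time: 83.25
tool_pos: [0.4303, -0.3483, 0.0972]
tool_rot: [0.603, 0.372, 0.6, -0.372]
contact_force: [0.3, 0.5, 5.8]
gripper_width: 0.107
```

Request:
drive_tool --pt "-0.03 0 0 0" --pt "-0.07 0 0 0" --pt "-0.11 0 0 0" --pt "-0.15 0 0 0" --pt "-0.185 0 0 0" --pt "-0.205 0 0 0.5" --pt "-0.205 0 0 1.5" --pt "-0.205 0 0 2.5" --pt "-0.205 0 0 3.5" --pt "-0.205 0 0 4.3" --pt "-0.205 0 0 4.3" --pt "-0.205 0 0 4.3"

```text
time: 84.45
tool_pos: [0.4291, -0.3473, 0.2998]
tool_rot: [-0.465, -0.532, -0.466, 0.532]
contact_force: [0.1, 0.2, -1.6]
gripper_width: 0.107
```

```bash
python3 - <<'E'
from h import *
rel((.6395,.163,.3),-8)
E
```

```text
tcp [ 0.4291 -0.3473  0.2998] toolx [-0.001  0.001 -1.   ] jawyaw -7.7 q1,q6 [-0.82 -0.68] w 9.2 F [ 0.1  0.2 -1.6] t 84.5
shift mm [  -0.   140.2 -533.9]
turn units [np.float64(-44.96), np.float64(-22.46), np.float64(0.04), np.float64(22.54), np.float64(45.04)] q6 then [np.float64(-6.96), np.float64(-3.82), np.float64(-0.68), np.float64(2.47), np.float64(5.61)]
```

Request:
drive_tool --pt "0 0.005 -0.02 0" --pt "0 0.014 -0.055 0" --pt "0 0.025 -0.095 0" --pt "0 0.035 -0.135 0" --pt "0 0.046 -0.175 0" --pt "0 0.056 -0.215 0" --pt "0 0.067 -0.255 0" --pt "0 0.077 -0.295 0" --pt "0 0.088 -0.335 0" --pt "0 0.098 -0.375 0" --pt "0 0.109 -0.415 0" --pt "0 0.117 -0.445 0"

```text
time: 85.65
tool_pos: [0.6063, 0.0798, 0.3]
tool_rot: [-0.465, -0.532, -0.466, 0.532]
contact_force: [0.1, -0.8, -1.1]
gripper_width: 0.11
```

Request:
drive_tool --pt "0 0.009 -0.035 0" --pt "0 0.016 -0.065 0" --pt "0 0.021 -0.083 0" --pt "0 0.023 -0.089 0" --pt "0 0.023 -0.089 0" --pt "0 0.023 -0.089 0"

```text
time: 86.25
tool_pos: [0.6406, 0.1614, 0.3003]
tool_rot: [-0.465, -0.533, -0.464, 0.533]
contact_force: [0.2, -0.7, -1.4]
gripper_width: 0.108
```

```bash
python3 - <<'E'
from h import *
rel((.6395,.163,.162),-8)
E
```

```text
tcp [0.6406 0.1614 0.3003] toolx [-0.    -0.001 -1.   ] jawyaw -7.9 q1,q6 [0.13 0.27] w 9.2 F [ 0.2 -0.7 -1.4] t 86.2
shift mm [138.3  -1.3  -1.5]
turn units [np.float64(-44.98), np.float64(-22.48), np.float64(0.02), np.float64(22.52), np.float64(45.02)] q6 then [np.float64(-6.01), np.float64(-2.87), np.float64(0.27), np.float64(3.42), np.float64(6.56)]
```

Request:
drive_tool --pt "0.03 0 0 0" --pt "0.06 0 0 0" --pt "0.09 0 0 0" --pt "0.11 0 0 0" --pt "0.122 0 0 0" --pt "0.13 0 0 0" --pt "0.134 0 0 0" --pt "0.136 0 0 0" --pt "0.1375 0 0 0" --pt "0.138 0 0 0" --pt "0.138 0 0 0"

```text
time: 87.35
tool_pos: [0.6411, 0.1626, 0.163]
tool_rot: [0.465, 0.533, 0.465, -0.533]
contact_force: [0.3, 0.5, -2.1]
gripper_width: 0.109
```

Request:
drive_tool --pt "0 0 0 0" --pt "0 0 0 0" --pt "0 0 0 0" --pt "0 0 0 0" --pt "0 0 0 0" --pt "0 0 0 0" --pt "-0.01 0 0 0" --pt "-0.04 0 0 0" --pt "-0.08 0 0 0" --pt "-0.13 0 0 0" --pt "-0.15 0 0 0" --pt "-0.15 0 0 0" --fingers 0.035

```text
time: 88.55
tool_pos: [0.6427, 0.1628, 0.3196]
tool_rot: [0.467, 0.536, 0.463, -0.53]
contact_force: [0.1, 0.5, -0.0]
gripper_width: 0.413
```

Request:
drive_tool --pt "0 0 0.05 0" --pt "0 -0.05 0.1 0" --pt "0 -0.08 0.15 0" --pt "0 -0.1 0.2 0" --pt "0 -0.12 0.25 0" --pt "0 -0.14 0.3 0" --pt "0 -0.15 0.35 0" --pt "0 -0.15 0.35 0" --pt "0 -0.15 0.35 0"

```text
time: 89.45
tool_pos: [0.4424, -0.167, 0.3111]
tool_rot: [-0.463, -0.534, -0.463, 0.535]
contact_force: [-0.1, -1.0, -0.2]
gripper_width: 0.411
```

```bash
python3 - <<'E'
from h import *
rel()
S=grab("side","s12");T=grab("top","t12");lids(T)
cv2.imwrite("pics/v12.png",np.hstack([cv2.resize(S[150:310,155:315],(400,400),interpolation=cv2.INTER_CUBIC),cv2.resize(T[130:290,140:300],(400,400),interpolation=cv2.INTER_CUBIC)]))
E
```

```text
tcp [ 0.4424 -0.167   0.3111] toolx [-0.002 -0.    -1.   ] jawyaw -8.2 q1,q6 [-0.52 -0.37] w 35.1 F [-0.1 -1.  -0.2] t 89.5
gold [410 130  33  32 814] [ 0.713 -0.367  0.121] on slab [ 0.689 -0.348  0.187]
gold [192 176  22  21 362] [0.584 0.247 0.121] on slab [0.567 0.233 0.187]
gold [238 183  21  22 357] [0.566 0.121 0.121] on slab [0.55  0.114 0.187]
gold [185 212  22  21 367] [0.484 0.261 0.121] on slab [0.472 0.246 0.187]
gold [232 219  21  21 337] [0.469 0.134 0.121] on slab [0.458 0.126 0.187]
gold [359 295  18  19 234] [ 0.277 -0.2    0.121] on slab [ 0.276 -0.19   0.187]
```

View pics/v12.png

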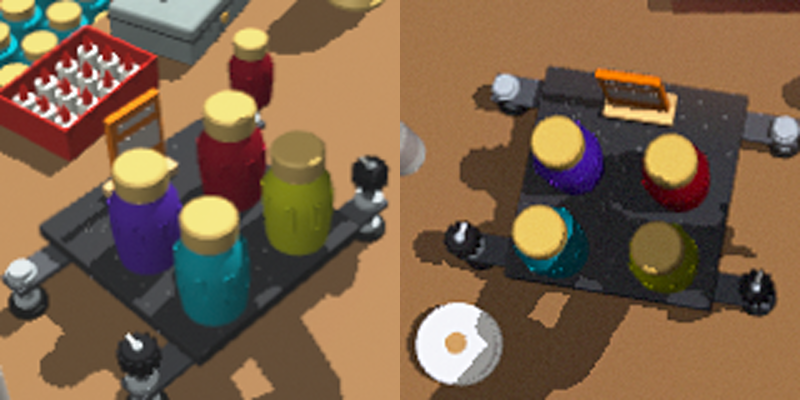

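```bash
python3 -c "
from h import *
print(manip.job_done()); rel()"
```

```text
the job is handed in; nothing more can be done
None
the job is handed in; nothing more can be done
```

I levelled the plinth, put all four gold-lidded lanterns and the price card on it, and handed the job in at about 90 s. No verdict came back.

**Levelling:** I screwed both front feet down, then touched the slab with the fingertips. Two touches on the table read right to 0.1 mm. The slab's front was about 2.2 mm too high, so I screwed both feet back 84°. The two wheel marks then pointed the same way, within 1°, roughly towards the far edge.

**Placing:** Teal, purple, the middle-sized dark red and yellow-green lanterns stand on the slab. Yellow-green had been knocked aside, so I measured it again before picking it up. The card stands near the far edge, parallel to it. I saw no grip slip.

**Last checks:**
- **Final pictures:** all four lids are within 3 mm of where I meant them, and the card is upright. I did not compare the other goods with their starting places, but those in view looked untouched.
- **Front of the slab not confirmed:** in the last touch check before loading, the two rear corners made contact at 65.4 mm. The two front touches stopped about 66.2 and 67 mm above the table without contact. So the slab's front is no higher than about 66 mm on the left, but how low it sits was not measured. From the turns made, I work out a remaining tilt of about 0.001 rad.
- **Disagreement:** before the correction, tilt measured from the pictures scattered by about 0.01 rad, so I relied on the touches.
- **Not repeated:** I did not touch-check the level again with the goods on the slab, and I never measured the load on each foot.

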